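# Fetch the culture dish from under the stacked frame and restack

### The job

Fetch the amber culture dish from under the stacking frame and put it in the middle of the round white plate of the colony counter: to get at it, first stand both jars in the steel tray, then lift the upper frame off by its red handle and stand it squarely in the middle of the green mat. With the dish on the counter, put the upper frame back with its posts fully home in the sockets of the blue lower frame, and then stand each jar back on the frame in the very place it came from; keep the jars and the dish upright all the time, and do not knock over the reagent bottle with the blue cap.

Things in the scene. Friction and masses are not known exactly. Their poses are not given: they have to be found in the camera images.
- frame: Loose upper stacking frame, aluminium, 0.35 kg, 196 (x) by 112 mm (y). Origin: centre of the foot ends, z up. Four posts, 12 mm thick, at x = +-85, y = +-45 mm; feet taper to 6 mm over the lowest 7 mm. Two decks (68 x 112 mm, tops at z = 56 mm) centred at x = +-64 mm carry a jar each; the middle is open and shows the dish. Starts in the sockets of the lower frame; half a turn makes no difference.
- frame_grip (a point): Middle of the upper frame's red handle: a square bar 12 mm wide (frame x) and 12 mm high that runs along the frame's y for 110 mm on two legs at y = +-50 mm. The point lies on the bar's axis, 90 mm above the frame's origin.
- base: Blue lower frame, fixed plate 210 (x) by 130 (y) by 16 mm high; origin: centre of its underside, z up. Four square sockets 17 mm wide, 12 mm deep, chamfered 2 mm, at x = +-85, y = +-45 mm. With the posts fully home the upper frame's origin is 4 mm above this origin, long sides parallel. The dish starts on its top face (z = 16 mm) near the middle.
- dish: Loose covered culture dish, clear with amber filling, upright disc 60 mm in diameter and 20 mm high, 35 g. Origin: centre of its underside.
- jar_black: Loose closed jar of amber glass with a black cap, 46 mm in diameter, 75 mm high, about 180 g. Origin: centre of its underside, z up. Starts on one of the two decks of the upper frame, and must finish on that same spot.
- jar_white: Loose closed jar of green glass with a white cap, 46 mm in diameter, 75 mm high, about 180 g. Origin: centre of its underside, z up. Starts on the other deck of the upper frame, and must finish on that same spot.
- tray: Fixed shallow steel tray, 110 mm (its x) by 190 mm (its y), rim 12 mm high, walls and floor 3 mm thick; origin at the centre of its underside, z up. The two jars are parked in it, side by side along y.
- mat: Fixed green mat, 230 mm (its x) by 150 mm (its y) by 4 mm thick; origin at the centre of its underside, z up. The upper frame is parked on it with all four posts, its long side along the mat's long side.
- counter: Fixed colony counter, grey box 150 by 150 by 40 mm with a round white plate (88 mm in diameter, dark rim) in the middle of its top; the plate's face is 44 mm above the origin, which is the centre of the box's underside, z up.
- reagent: Loose reagent bottle of clear glass with a white label and a blue cap, 52 mm in diameter, 115 mm high, a bystander that must not be knocked over. Origin: centre of its underside, z up.
Things that resemble listed ones, but are neither listed nor needed, are in the scene too. What is shaped like the dish but purple is not meant.

How it is judged (in metres and radians):
On the way, in this order (a step that is already met when the one before it is completed fails the run):
1. both jars stand in the steel tray, the frame still in its sockets (x of jar_black in the frame of tray between -0.045 and 0.045 m and y of jar_black in the frame of tray between -0.085 and 0.085 m and z of each of jar_black, jar_white in the frame of tray below 0.01 m and angle between each of jar_black, jar_white's own z axis and vertical below 0.1 rad and linear speed of each of jar_black, jar_white, frame below 0.02 m/s and angular speed of each of jar_black, jar_white, frame below 0.2 rad/s and x of jar_white in the frame of tray between -0.045 and 0.045 m and y of jar_white in the frame of tray between -0.085 and 0.085 m and horizontal distance between frame and base below 0.006 m and z of frame in the frame of base below 0.008 m and angle between the x axis of frame and the x axis of base, either way round below 0.08 rad and angle between frame's own z axis and vertical below 0.05 rad), for 0.2 s.
2. the upper frame stands on the green mat, both jars in the tray (horizontal distance between frame and mat below 0.03 m and z of frame in the frame of mat below 0.01 m and angle between the x axis of frame and the x axis of mat, either way round below 0.3 rad and angle between frame's own z axis and vertical below 0.05 rad and linear speed of each of frame, jar_black, jar_white below 0.02 m/s and angular speed of each of frame, jar_black, jar_white below 0.2 rad/s and x of jar_black in the frame of tray between -0.045 and 0.045 m and y of jar_black in the frame of tray between -0.085 and 0.085 m and z of each of jar_black, jar_white in the frame of tray below 0.01 m and angle between each of jar_black, jar_white's own z axis and vertical below 0.1 rad and x of jar_white in the frame of tray between -0.045 and 0.045 m and y of jar_white in the frame of tray between -0.085 and 0.085 m), for 0.2 s.
3. the dish lies on the counter's plate, the frame still on the mat (horizontal distance between dish and counter below 0.014 m and z of dish in the frame of counter between 0.039 and 0.049 m and angle between dish's own z axis and vertical below 0.06 rad and linear speed of each of dish, frame below 0.02 m/s and angular speed of each of dish, frame below 0.2 rad/s and horizontal distance between frame and mat below 0.03 m and z of frame in the frame of mat below 0.01 m and angle between the x axis of frame and the x axis of mat, either way round below 0.3 rad and angle between frame's own z axis and vertical below 0.05 rad), for 0.2 s.
4. the upper frame is home in the lower frame's sockets, both jars still in the tray (all of step 1 and horizontal distance between dish and counter below 0.014 m and z of dish in the frame of counter between 0.039 and 0.049 m and angle between dish's own z axis and vertical below 0.06 rad and linear speed of dish below 0.02 m/s and angular speed of dish below 0.2 rad/s), for 0.2 s.
At the end, for the whole second after the job is handed in: Dish flat on the counter's plate within 14 mm of its centre; frame level, all posts in the sockets (origin within 6 mm of the lower frame's sideways, under 8 mm above it); each jar upright on the frame within 15 mm of its starting place; all at rest (horizontal distance between frame and base below 0.006 m and z of frame in the frame of base below 0.008 m and angle between the x axis of frame and the x axis of base, either way round below 0.08 rad and angle between frame's own z axis and vertical below 0.05 rad and linear speed of each of frame, dish, jar_black, jar_white below 0.02 m/s and angular speed of each of frame, dish, jar_black, jar_white below 0.2 rad/s and horizontal distance between dish and counter below 0.014 m and z of dish in the frame of counter between 0.039 and 0.049 m and angle between dish's own z axis and vertical below 0.06 rad and distance of each of jar_black, jar_white from where it was at the start of the episode below 0.015 m and angle between each of jar_black, jar_white's own z axis and vertical below 0.1 rad); the robot touches nothing.
It fails at once if a jar tipped by more than 35 degrees (angle between any of jar_black, jar_white's own z axis and vertical above 0.6 rad).
It fails at once if the dish tipped by more than 35 degrees (angle between dish's own z axis and vertical above 0.6 rad).
It fails at once if the reagent bottle knocked over (angle between reagent's own z axis and vertical above 0.6 rad).
It also fails if it takes over 134 s, if anything falls off the work surface, if the arm or the gripper's body presses on something with over 40 N, if the wrist force passes 120 N, or if a joint passes its speed limit or range.

### The arm

A 6-joint arm with a two-finger parallel gripper is mounted at the origin on the work surface. World frame = base frame: x ahead of the robot, y to its left, z up, the work surface at z = 0. Lengths are in m, angles in degrees, forces in N, time in s.
With the tool pointing down it reaches from about 0.4 to 0.825 m from the base axis. Payload 7 kg.
Tool frame: the origin (TCP) lies midway between the tips of the shut fingers; the grasp point (between the pads) lies 19 mm behind it; x points along the fingers, z is the direction in which the jaws open and shut, and the axes are right-handed (so a half turn about x gives the same grasp; the last joint's range is limited). The gripper opens to 88 mm and grips with 3 to 60 N. Pads are 19 mm wide; open, the fingers measure 130 mm over their backs; the gripper's body (78 mm by 193 mm) begins 47 mm behind the grasp point.
Start: joints at [86.293, 20.546, 0.682, 0, -70.136, -16.507], TCP at [0.233, 0.633, 0.227] pointing down, gripper open.
Joint ranges: [-176.03, 176.03], [-82.01, 121.73], [-58.28, 71.71], [-173.87, 95.51], [-174.79, -0.11], [-173.66, 173.66]. Speed limits (degrees/s): [136.94, 136.94, 172.46, 180, 180, 180].

### API

Orientations are given as [roll, pitch, yaw] about the fixed x, y, z axes, in that order (R = Rz(yaw) Ry(pitch) Rx(roll)).
In Python, from plant import ctrl gives the robot as it stands. The module is installed in compiled form; this text tells all that it offers.
- The arm moves only by the tool servo_tool, never from a script. Its argument "deltas" is a list of rows, each a list of 3 entries, a list of its own where there are three numbers: the turn, a rotation vector about the tool's x, y, z in degrees, then the shift along the tool's x, y, z in cm, then the finger opening in cm, from 0 to 8.76. A call has 1 to 5 rows; each row is the pose to reach, as a shift and turn from the pose measured when the call began, along the tool's axes at that moment; what a row does not reach only later rows make up. A row lasts 1/10 s, in which the tool goes at most 50 mm and 8.59 degrees, less where a joint would pass 70% of its speed; a pose out of reach is approached as far as the arm can. A call with a gripper value outside its range is refused whole. The fingers move at their own pace and stop on an object; the grip force is fixed at half the most. Time passes only in rows, so rows that repeat a pose let the fingers close. It gives the time, the measured TCP pose, the force and the opening at its end, in the units of the state.
- ctrl.get_obs(): the state, without advancing time (a new reading comes with each control period).
- ctrl.snapshot(name): name is "scene" or "top" or "wrist"; returns a dict with "image" (400x640x3 uint8, red, green, blue), "vertical_fov" (degrees; the focal length in pixels is half the picture's height over the tangent of half this angle, whatever the lens; pixels are square), "cx", "cy" (the principal point, pixels), "rvec" (rotation vector, rad) and "tvec" (3), from world to camera coordinates, as OpenCV has them. Camera axes: x right, y down, z forward; pixel columns grow to the right and rows downward; lengths in m; the calibration is good to about 2 mm. A picture is of the moment at which its call begins. There is no depth.
- ctrl.close_job(): hands the job in, once; it reports no verdict.
The state is a dict: "clock": time; "joint_pos": joint angles; "qvel": joint speeds; "tau": joint torques, N m; "tool_pos": TCP position; "orientation": TCP orientation; "force": force on the tool from outside, world axes, zero at the start; "moment": the same for the moment, N m; "opening": finger opening in m.
Only numpy, scipy, OpenCV 4.12 (cv2) and the standard library are available. Lean on these libraries where they do the work, as an engineer would, in place of code of your own. Each camera call takes 0.05 s, during which the arm holds its last target. There are 200 camera calls.

## Working session

There is one attempt and no reset: what is moved stays moved. The work goes in short steps, Python scripts to look and compute and a tool call to move; the robot and the scene stay as the last step left them, time stands still between calls to the robot, and variables do not carry over. Pictures are saved under pics/ and viewed, on a budget of 14 in all, crops included, one or two more only if the job needs it, and the job is handed in when it is done.

Besides the shell and the picture viewer there is one more tool, called after "Emit:" as name([rows], argument=value, ...), one row to a line, values as JSON. servo_tool: Moves the arm, as the interface text tells. Its arguments: {"type":"object","properties":{"deltas":{"type":"array","items":{"type":"array"}}},"required":["deltas"]}

```bash
mkdir -p pics; cat > h.py <<'E'
import numpy as np, cv2
from plant import ctrl
from scipy.spatial.transform import Rotation as Ro
def snap(n,fn=None):
    s=ctrl.snapshot(n)
    s['bgr']=cv2.cvtColor(s['image'],cv2.COLOR_RGB2BGR)
    if fn: cv2.imwrite('pics/'+fn,s['bgr'])
    s['f']=200/np.tan(np.radians(s['vertical_fov'])/2)
    s['R']=cv2.Rodrigues(np.array(s['rvec'],float))[0]; s['t']=np.array(s['tvec'],float).ravel()
    return s
def ray(s,p,z):
    d=s['R'].T@np.array([(p[0]-s['cx'])/s['f'],(p[1]-s['cy'])/s['f'],1]); c=-s['R'].T@s['t']
    return c+d*(z-c[2])/d[2]
def proj(s,X):
    q=s['R']@np.array(X,float)+s['t']; return q[:2]/q[2]*s['f']+[s['cx'],s['cy']]
def st():
    o=ctrl.get_obs(); print({k:np.round(o[k],4).tolist() for k in('clock','tool_pos','orientation','force','opening','joint_pos')}); return o
def go(xyz,yaw=None,o=None):
    "tool-frame turn(deg) and shift(cm) to reach xyz with tool straight down and jaw (tool z) heading yaw deg in world (mod 180)"
    o=o or ctrl.get_obs(); R=Ro.from_euler('xyz',o['orientation'],degrees=True).as_matrix()
    zx=R[:,2]; cur=np.degrees(np.arctan2(zx[1],zx[0]))
    a=cur if yaw is None else cur+((yaw-cur+90)%180-90)
    a=np.radians(a); x=np.array([0,0,-1.]); z=np.array([np.cos(a),np.sin(a),0]); T=np.stack([x,np.cross(z,x),z],1)
    r=np.degrees(Ro.from_matrix(R.T@T).as_rotvec()); d=R.T@(np.array(xyz)-o['tool_pos'])*100
    print('turn',np.round(r,2).tolist(),'shift',np.round(d,2).tolist(),'jaw now',round(cur,1),'to',round(np.degrees(a),1))
E
python3 - <<'E'
from h import *
st()
for n in('scene','top','wrist'):
    s=snap(n,n+'0.png'); print(n,s['vertical_fov'],s['cx'],s['cy'],(-s['R'].T@s['t']).round(3))
go([.5,0,.3])
E
```

```text
{'clock': 0.0, 'tool_pos': [0.2331, 0.633, 0.2256], 'orientation': [4.9356, 89.9066, -105.2836], 'force': [0.3046, 0.0773, 0.2207], 'opening': 0.0876, 'joint_pos': [86.2937, 20.5898, 0.6343, -0.0199, -70.136, -16.5062]}
scene 44.17741711807265 327.51653635407695 203.0571148986607 [ 1.572 -0.166  1.162]
top 46.928096493714065 320.1871685672461 201.20160407364585 [ 0.441 -0.061  1.217]
wrist 58.50008447158312 311.51961397228945 198.30103873168508 [0.302 0.608 0.384]
turn [0.0, 0.08, -0.01] shift [-7.34, 46.92, 50.19] jaw now -110.2 to -110.2
```

View pics/top0.png

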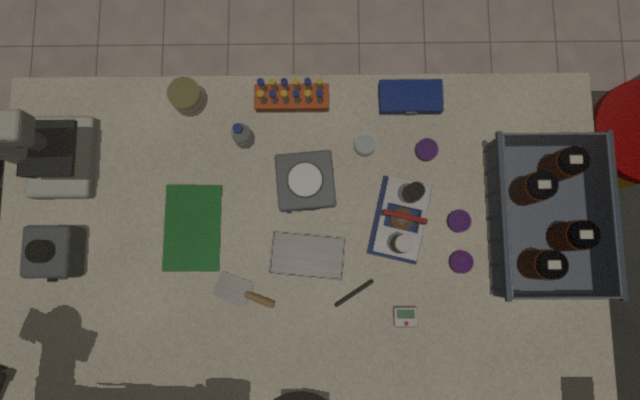

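View pics/scene0.png

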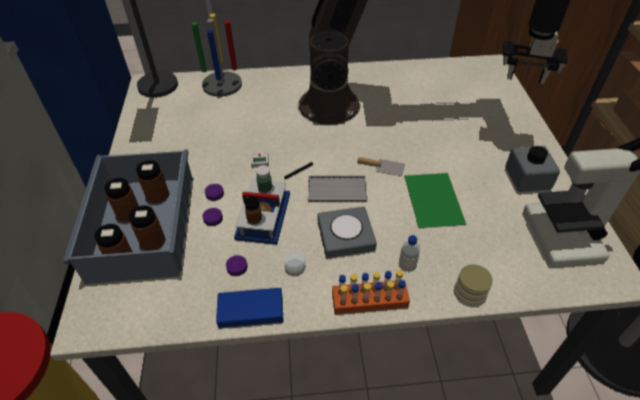

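The top view shows the frame at about (400,220), with the black-capped jar at (413,192), the white-capped jar at (404,242), the red handle at (403,216) and amber below it. The tray is at (307,255), the counter plate at (305,180), the mat at (193,227) and the reagent bottle at (240,133).

Look-alikes:
- **Jars:** four large black-capped bottles in the crate at (530-580,160-265).
- **Dish:** purple dishes at (427,149), (459,220) and (461,261), and a clear/white one at (365,145).
- **Base:** the blue box at (411,97).
- **Reagent:** the yellow stack at (185,95).

By the description I choose the items on the frame.

```bash
cat > m.py <<'E'
from h import *
s=snap('top'); hsv=cv2.cvtColor(s['bgr'],cv2.COLOR_BGR2HSV)
def rect(mask,box,z,name,k=3):
    m=np.zeros_like(mask); x0,y0,x1,y1=box; m[y0:y1,x0:x1]=mask[y0:y1,x0:x1]
    m=cv2.morphologyEx(m,cv2.MORPH_CLOSE,np.ones((k,k)))
    c=max(cv2.findContours(m,0,1)[0],key=cv2.contourArea); P=np.array([ray(s,p[0],z)[:2] for p in c],np.float32)
    r=cv2.minAreaRect(P*1000); M=cv2.moments(c); print(name,'c mm',np.round(r[0],1),'size',np.round(r[1],1),'ang',round(r[2],1),'px',(round(M['m10']/M['m00'],1),round(M['m01']/M['m00'],1)),'centroid',ray(s,(M['m10']/M['m00'],M['m01']/M['m00']),z).round(4)[:2])
    return c
I=cv2.inRange
if __name__=='__main__':
    rect(I(hsv,(50,100,30),(75,255,255)),(150,170,240,290),.004,'mat')
    rect(I(hsv,(100,120,40),(125,255,255)),(355,165,445,275),.016,'base',25)
    rect(I(hsv,(0,150,60),(6,255,255))|I(hsv,(172,150,60),(180,255,255)),(355,165,445,275),.10,'handle')
    g=s['bgr'].astype(int)
    rect((hsv[...,2]<135).astype(np.uint8)*255,(265,140,345,218),.04,'counter')
    rect(I(hsv,(0,0,185),(180,40,255)),(285,158,324,200),.044,'plate')
    for n,p in (('white cap',(404,243)),('black cap',(413,192)),('bottle',(239,131)),('tray',(307,255))): print(n,hsv[p[1],p[0]],ray(s,p,.079+.06-.004 if 'cap' in n else 0).round(3))
    b=s['bgr']; cv2.imwrite('pics/c1.png',np.hstack([cv2.resize(b[160:280,350:450],(400,480),interpolation=2),cv2.resize(b[220:290,260:360],(400,480),interpolation=2)]))
E
python3 m.py
```

```text
mat c mm [534.2 285.1] size [143.2 222.6] ang 89.2 px (191.8, 227.7) centroid [0.5313 0.2849]Traceback (most recent call last):
  File "m.py", line 12, in <module>
    rect(I(hsv,(100,120,40),(125,255,255)),(355,165,445,275),.016,'base',25)
    ~~~~^^^^^^^^^^^^^^^^^^^^^^^^^^^^^^^^^^^^^^^^^^^^^^^^^^^^^^^^^^^^^^^^^^^^
  File "m.py", line 7, in rect
    r=cv2.minAreaRect(P*1000); M=cv2.moments(c); print(name,'c mm',np.round(r[0],1),'size',np.round(r[1],1),'ang',round(r[2],1),'px',(round(M['m10']/M['m00'],1),round(M['m01']/M['m00'],1)),'centroid',ray(s,(M['m10']/M['m00'],M['m01']/M['m00']),z).round(4)[:2])
                                                                                                                                            ~~~~~~~~^~~~~~~~~
ZeroDivisionError: float division by zero
```

```bash
sed -i "s/c=max(cv2.findContours(m,0,1)\[0\],key=cv2.contourArea)/c=cv2.convexHull(np.vstack([q for q in cv2.findContours(m,0,1)[0] if len(q)>6]))/" m.py; sed -i "s/'base',25/'base'/; s/(100,120,40),(125/(100,90,40),(130/" m.py; python3 m.py
```

```text
mat c mm [534.1 285.1] size [143.3 222.5] ang 89.0 px (191.8, 227.4) centroid [0.5322 0.2849]
base c mm [ 549.2 -259.2] size [122.6 203.3] ang 76.6 px (394.2, 225.3) centroid [ 0.5329 -0.2472]
handle c mm [ 548.8 -261.7] size [102.    9.2] ang 76.4 px (406.1, 216.2) centroid [ 0.5484 -0.2637]
counter c mm [655.3 -13.8] size [207.2 202.9] ang 89.5 px (304.5, 178.5) centroid [ 0.6543 -0.0145]Traceback (most recent call last):
  File "m.py", line 16, in <module>
    rect(I(hsv,(0,0,185),(180,40,255)),(285,158,324,200),.044,'plate')
    ~~~~^^^^^^^^^^^^^^^^^^^^^^^^^^^^^^^^^^^^^^^^^^^^^^^^^^^^^^^^^^^^^^
  File "m.py", line 6, in rect
    c=cv2.convexHull(np.vstack([q for q in cv2.findContours(m,0,1)[0] if len(q)>6])); P=np.array([ray(s,p[0],z)[:2] for p in c],np.float32)
                     ~~~~~~~~~^^^^^^^^^^^^^^^^^^^^^^^^^^^^^^^^^^^^^^^^^^^^^^^^^^^^^
    return _nx.concatenate(arrs, 0, dtype=dtype, casting=casting)
           ~~~~~~~~~~~~~~~^^^^^^^^^^^^^^^^^^^^^^^^^^^^^^^^^^^^^^^
ValueError: need at least one array to concatenate
```

```bash
python3 - <<'E'
import re
t=open('m.py').read()
t=t.replace("hsv[...,2]<135","hsv[...,2]<118").replace("(0,0,185)","(0,0,150)")
t=t.replace("(265,140,345,218)","(272,148,340,215)").replace("    for n,p","    print(hsv[181,282:330:3,2],hsv[181,262:282:3,2],hsv[240:275:3,307,2])\n    for n,p")
t=t.replace(" if len(q)>6]"," if len(q)>6] or [np.array([[[0,0]],[[9,0]],[[0,9]]])]")
open('m.py','w').write(t)
E
python3 m.py
```

```text
mat c mm [532.3 284.6] size [143.5 222. ] ang 89.1 px (192.0, 227.7) centroid [0.5312 0.2844]
base c mm [ 548.4 -259.2] size [122.6 202.3] ang 76.5 px (394.2, 225.7) centroid [ 0.5316 -0.2472]
handle c mm [ 549.6 -260. ] size [103.1   9.8] ang 75.9 px (404.7, 215.9) centroid [ 0.5491 -0.2603]
counter c mm [647.8 -15.8] size [159.1 151.8] ang 5.3 px (304.9, 180.9) centroid [ 0.6478 -0.0154]
plate c mm [653.1 -22.1] size [ 7.6 61.4] ang 13.8 px (307.4, 178.5) centroid [ 0.6535 -0.022 ]
[ 93  89 121 148 148 149 149 148 149 149 148 147 146 127  89  91] [136 131 134 131 133  85  89] [126 126 129 125 127 127 128 131 127 131 129 129]
white cap [  9  24 140] [ 0.482 -0.25   0.135]
black cap [11 43 47] [ 0.602 -0.276  0.135]
bottle [112  96  85] [0.794 0.165 0.   ]
tray [ 18  20 127] [ 0.458 -0.019  0.   ]
```

View pics/c1.png

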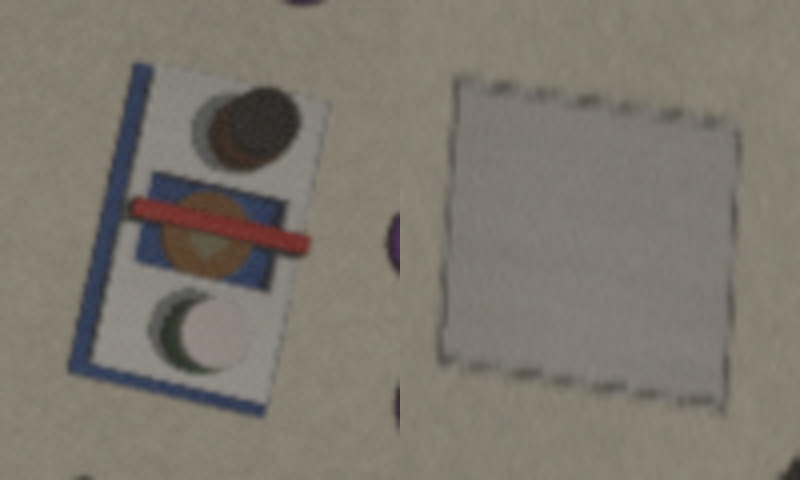

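The crop confirms the choice: the black-capped jar is centred at px (415.8,191.5), the white-capped jar at (403,243.3), and the red bar runs across the amber dish at (401.5,218.8). The tray corners are at about (274.5,231.4), (344.5,238.2), (340.5,279.5) and (270.5,272.8).

```bash
python3 - <<'E'
from m import *
m=cv2.medianBlur(I(hsv,(0,0,136),(180,60,255)),3)
rect(m,(284,158,326,204),.044,'plate')
b=cv2.GaussianBlur(s['bgr'],(3,3),0)
def comp(mask,box,z,n):
    x0,y0,x1,y1=box; q=np.zeros_like(mask); q[y0:y1,x0:x1]=mask[y0:y1,x0:x1]
    q=cv2.morphologyEx(q,cv2.MORPH_CLOSE,np.ones((3,3)))
    c=max(cv2.findContours(q,0,1)[0],key=cv2.contourArea); (u,v),r=cv2.minEnclosingCircle(c); M=cv2.moments(c)
    p=(M['m10']/M['m00'],M['m01']/M['m00']); print(n,'circ',round(u,1),round(v,1),round(r,1),'cen',np.round(p,1),ray(s,p,z).round(4))
h2=cv2.cvtColor(b,cv2.COLOR_BGR2HSV)
comp(I(h2,(0,0,0),(180,95,60)),(395,175,435,210),.135,'black cap')
comp(I(h2,(0,0,125),(180,40,255)),(393,231,413,256),.135,'white cap (gross)')
comp(I(h2,(5,110,50),(20,255,255)),(385,205,420,235),.036,'dish')
comp(I(h2,(100,100,40),(125,255,255)),(230,120,252,142),.115,'reagent cap')
for p in((415.8,191.5),(403,243.3)): print('cap',ray(s,p,.135).round(4))
P=np.array([ray(s,p,.012)[:2] for p in((274.5,231.4),(344.5,238.2),(340.5,279.5),(270.5,272.8))],np.float32)*1000
print('tray',P.mean(0),cv2.minAreaRect(P))
print('dishpx',ray(s,(401.5,218.8),.036))
E
```

```text
plate c mm [652.4 -14.5] size [80.3 78.7] ang 89.5 px (304.5, 179.1) centroid [ 0.652  -0.0147]
black cap circ 413.0 192.0 10.8 cen [412.9 191.6] [ 0.6033 -0.2753  0.135 ]
white cap (gross) circ 403.1 244.0 14.2 cen [405.1 243.4] [ 0.481 -0.253  0.135]
dish circ 401.5 218.0 10.7 cen [400.3 222.3] [ 0.5387 -0.2601  0.036 ]
reagent cap circ 237.0 127.7 3.4 cen [237.  127.7] [0.7692 0.1487 0.115 ]
cap [ 0.6035 -0.2822  0.135 ]
cap [ 0.4813 -0.2481  0.135 ]
tray [456.52545  -20.506084] ((456.4078369140625, -20.30516815185547), (183.8972930908203, 107.46800231933594), 84.0383529663086)
dishpx [ 0.54779961 -0.26334247  0.036     ]
```

```bash
python3 - <<'E'
from h import *
go([.603,-.281,.215],76.5)
E
```

```text
turn [-6.72, 0.02, -0.0] shift [1.16, 66.3, 73.02] jaw now -110.2 to -103.5
```

Emit:
servo_tool([
  [[0, 0, 0], [0, 16.6, 18.2], 8.76],
  [[0, 0, 0], [0, 16.6, 18.2], 8.76],
  [[0, 0, 0], [0, 16.6, 18.2], 8.76],
  [[0, 0, 0], [0, 16.6, 18.2], 8.76],
  [[0, 0, 0], [0, 16.6, 18.2], 8.76],
])

```text
clock: 0.85
tool_pos: [0.3265, 0.403, 0.2266]
orientation: [103.5, 90.0, -6.7]
force: [1.0, -0.2, 0.9]
opening: 0.0879
```

Emit:
servo_tool([
  [[0, 0, 0], [0, 16.6, 18.2], 8.76],
  [[0, 0, 0], [0, 16.6, 18.2], 8.76],
  [[0, 0, 0], [0, 16.6, 18.2], 8.76],
  [[0, 0, 0], [0, 16.6, 18.2], 8.76],
  [[0, 0, 0], [0, 16.6, 18.2], 8.76],
])

```text
clock: 1.35
tool_pos: [0.4197, 0.173, 0.2271]
orientation: [152.0, 89.9, 41.8]
force: [1.6, 0.3, 0.2]
opening: 0.0869
```

Emit:
servo_tool([
  [[0, 0, 0], [0, 16.6, 18.2], 8.76],
  [[0, 0, 0], [0, 16.6, 18.2], 8.76],
  [[0, 0, 0], [0, 16.6, 18.2], 8.76],
  [[0, 0, 0], [0, 16.6, 18.2], 8.76],
  [[0, 0, 0], [0, 16.6, 18.2], 8.76],
])

```text
clock: 1.85
tool_pos: [0.5132, -0.0573, 0.2274]
orientation: [140.2, 89.9, 30.0]
force: [1.2, 1.9, 0.1]
opening: 0.0876
```

```bash
python3 -c "
from h import *
st();go([.603,-.281,.215],76.5)"
```

```text
{'clock': 1.85, 'tool_pos': [0.5132, -0.0573, 0.2274], 'orientation': [140.1742, 89.8685, 29.9961], 'force': [1.1618, 1.8976, 0.1251], 'opening': 0.0876, 'joint_pos': [15.4099, 5.4237, -19.0598, -0.0364, -65.3893, 54.4273]}
turn [-6.68, -0.1, -0.09] shift [1.23, 16.14, 17.91] jaw now -110.2 to -103.5
```

Emit:
servo_tool([
  [[-6.7, 0, 0], [1.2, 16.1, 17.9], 8.76],
  [[-6.7, 0, 0], [1.2, 16.1, 17.9], 8.76],
  [[-6.7, 0, 0], [1.2, 16.1, 17.9], 8.76],
  [[-6.7, 0, 0], [1.2, 16.1, 17.9], 8.76],
  [[-6.7, 0, 0], [1.2, 16.1, 17.9], 8.76],
])

```text
clock: 2.35
tool_pos: [0.6031, -0.2833, 0.215]
orientation: [132.5, 89.9, 29.0]
force: [-0.3, 0.0, 0.5]
opening: 0.0878
```

```bash
python3 -c "
from h import *
st();s=snap('wrist','w1.png');print((-s['R'].T@s['t']).round(3))
for X in [(.603,-.281,.135),(.4815,-.2475,.135),(.549,-.26,.1)]: print(X,proj(s,X).round())"
```

```text
{'clock': 2.35, 'tool_pos': [0.6031, -0.2833, 0.215], 'orientation': [132.5121, 89.8741, 28.9975], 'force': [-0.2554, 0.0392, 0.4623], 'opening': 0.0878, 'joint_pos': [-8.4811, 20.0903, -1.4881, -0.0825, -68.3217, 84.9969]}
[ 0.674 -0.301  0.373]
(0.603, -0.281, 0.135) [308. 207.]
(0.4815, -0.2475, 0.135) [303. 358.]
(0.549, -0.26, 0.1) [300. 260.]
```

View pics/w1.png

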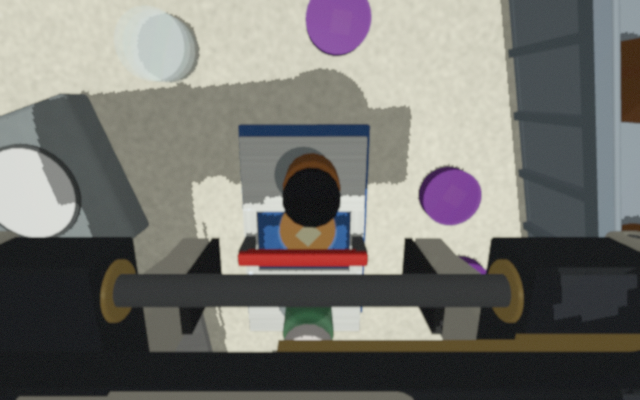

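```bash
python3 -c "
from h import *
s=snap('wrist')
print(ray(s,(311.5,199),.135),ray(s,(303,258),.1))
h=cv2.cvtColor(s['bgr'],cv2.COLOR_BGR2HSV)
m=(h[...,2]<45).astype(np.uint8);m[:160]=0;m[236:]=0;m[:,:270]=0;m[:,350:]=0
ys,xs=np.nonzero(m);print(xs.min(),xs.max(),ys.min(),ys.max())
r=cv2.inRange(h,(0,150,60),(6,255,255))|cv2.inRange(h,(174,150,60),(180,255,255));ys,xs=np.nonzero(r[240:270,220:390]);print(xs.min()+220,xs.max()+220,ys.min()+240,ys.max()+240)
b=cv2.inRange(h,(100,100,30),(130,255,255))[110:150,220:390];ys,xs=np.nonzero(b);print('base edge',xs.min()+220,xs.max()+220,ys.min()+110);print(ray(s,(xs.min()+220,ys.min()+110),.016),ray(s,(xs.max()+220,ys.min()+110),.016))
go([.606,-.281,.215],76.5)
"
```

```text
[ 0.6094737  -0.28937291  0.135     ] [ 0.55183083 -0.26817626  0.1       ]
277 332 172 229
233 361 252 269
base edge 234 363 127
[ 0.66560533 -0.22484283  0.016     ] [ 0.63585785 -0.3477739   0.016     ]
turn [-0.21, -0.04, 0.03] shift [-0.17, 0.18, -0.49] jaw now -103.7 to -103.5
```

```bash
python3 -c "
from h import *
go([.607,-.282,.091],76.5)
"
```

```text
turn [-0.21, -0.04, 0.03] shift [12.23, 0.3, -0.4] jaw now -103.7 to -103.5
```

Emit:
servo_tool([
  [[0, 0, 0], [4, 0.3, -0.4], 8.76],
  [[0, 0, 0], [8, 0.3, -0.4], 8.76],
  [[0, 0, 0], [11, 0.3, -0.4], 8.76],
  [[0, 0, 0], [12.2, 0.3, -0.4], 8.76],
  [[0, 0, 0], [12.2, 0.3, -0.4], 8.76],
])

```text
clock: 2.95
tool_pos: [0.606, -0.2816, 0.0898]
orientation: [-96.8, 89.8, 159.5]
force: [0.9, 0.4, -0.6]
opening: 0.0877
```

Emit:
servo_tool([
  [[0, 0, 0], [0, 0, 0], 3],
  [[0, 0, 0], [0, 0, 0], 3],
  [[0, 0, 0], [0, 0, 0], 3],
  [[0, 0, 0], [0, 0, 0], 3],
  [[0, 0, 0], [0, 0, 0], 3],
])

```text
clock: 3.45
tool_pos: [0.6063, -0.2816, 0.0905]
orientation: [-101.3, 89.8, 155.0]
force: [-0.4, 0.3, -0.2]
opening: 0.0531
```

Emit:
servo_tool([
  [[0, 0, 0], [0, 0, 0], 3],
  [[0, 0, 0], [0, 0, 0], 3],
])

```text
clock: 3.65
tool_pos: [0.6065, -0.2818, 0.0908]
orientation: [-100.7, 89.9, 155.6]
force: [0.7, 0.3, 1.3]
opening: 0.0452
```

```bash
python3 -c "
from h import *
st();go([.457,-.068,.200],76.5)
"
```

```text
{'clock': 3.65, 'tool_pos': [0.6065, -0.2818, 0.0908], 'orientation': [-100.7258, 89.882, 155.5747], 'force': [0.6586, 0.3465, 1.2832], 'opening': 0.0452, 'joint_pos': [-8.2758, 26.1055, -9.5225, -0.0403, -54.4854, 84.5999]}
turn [-0.2, -0.02, 0.12] shift [-10.87, -19.61, -17.24] jaw now -103.7 to -103.5
```

Emit:
servo_tool([
  [[0, 0, 0], [0, 0, 0], 3],
  [[0, 0, 0], [-2, 0, 0], 3],
  [[0, 0, 0], [-6, 0, 0], 3],
  [[0, 0, 0], [-10.5, 0, 0], 3],
  [[0, 0, 0], [-10.9, -3, -2.6], 3],
])

```text
clock: 4.15
tool_pos: [0.5883, -0.2524, 0.2055]
orientation: [81.4, 89.5, -22.3]
force: [1.2, 0.5, -0.4]
opening: 0.0449
```

```bash
python3 -c "
from h import *
st();go([.4515,-.068,.200],76.5)
"
```

```text
{'clock': 4.15, 'tool_pos': [0.5883, -0.2524, 0.2055], 'orientation': [81.4284, 89.55, -22.3409], 'force': [1.2023, 0.519, -0.4315], 'opening': 0.0449, 'joint_pos': [-5.7103, 17.7987, -6.1943, 0.1415, -65.5759, 81.883]}
turn [-0.27, 0.07, -0.44] shift [0.4, -17.68, -14.66] jaw now -103.8 to -103.5
```

Emit:
servo_tool([
  [[0, 0, 0], [0.4, -3.5, -3], 3],
  [[0, 0, 0], [0.4, -7.2, -6], 3],
  [[0, 0, 0], [0.4, -11, -9.2], 3],
  [[0, 0, 0], [0.4, -14.6, -12.2], 3],
  [[0, 0, 0], [0.4, -17.6, -14.6], 3],
])

```text
clock: 4.65
tool_pos: [0.4501, -0.0674, 0.1996]
orientation: [83.7, 89.6, -20.0]
force: [1.1, 0.8, -1.2]
opening: 0.0448
```

```bash
python3 -c "
from h import *
st();go([.4515,-.068,.038],76.5);snap('scene','s1.png')
"
```

```text
{'clock': 4.65, 'tool_pos': [0.4501, -0.0674, 0.1996], 'orientation': [83.7445, 89.5855, -20.0234], 'force': [1.076, 0.7703, -1.2436], 'opening': 0.0448, 'joint_pos': [16.6356, 0.3053, -28.5246, 0.2834, -60.8379, 59.4592]}
turn [-0.27, 0.05, -0.41] shift [16.16, 0.03, 0.01] jaw now -103.8 to -103.5
```

Emit:
servo_tool([
  [[0, 0, -0.4], [4, 0, 0], 3],
  [[0, 0, -0.4], [8, 0, 0], 3],
  [[0, 0, -0.4], [12, 0, 0], 3],
  [[0, 0, -0.4], [15, 0, 0], 3],
  [[0, 0, -0.4], [16.1, 0, 0], 3],
])

```text
clock: 5.2
tool_pos: [0.4459, -0.0657, 0.0357]
orientation: [-75.8, 89.7, -179.6]
force: [-0.4, 0.5, -1.6]
opening: 0.0444
```

```bash
python3 -c "
from h import *
st();go([.4515,-.068,.034],76.5)
"
```

```text
{'clock': 5.2, 'tool_pos': [0.4459, -0.0657, 0.0357], 'orientation': [-75.8058, 89.6899, -179.6137], 'force': [-0.4354, 0.4843, -1.5763], 'opening': 0.0444, 'joint_pos': [16.7219, 12.7789, -40.4663, -0.1447, -37.0524, 59.5859]}
turn [-0.31, 0.08, 0.3] shift [0.17, 0.6, 0.09] jaw now -103.8 to -103.5
```

Emit:
servo_tool([
  [[0, 0, 0], [0.2, 0, 0], 3],
  [[0, 0, 0], [0.4, 0, 0], 3],
  [[0, 0, 0], [0.5, 0, 0], 3],
])

```text
clock: 5.5
tool_pos: [0.4459, -0.0662, 0.0332]
orientation: [-63.9, 89.7, -167.7]
force: [-15.2, 0.8, 47.5]
opening: 0.0448
```

Emit:
servo_tool([
  [[0, 0, 0], [-0.15, 0, 0], 3],
  [[0, 0, 0], [-0.15, 0, 0], 6.2],
  [[0, 0, 0], [-0.15, 0, 0], 6.2],
  [[0, 0, 0], [-0.15, 0, 0], 6.2],
  [[0, 0, 0], [-0.15, 0, 0], 6.2],
])

```text
clock: 6.0
tool_pos: [0.4459, -0.0662, 0.0345]
orientation: [-63.9, 89.7, -167.7]
force: [0.8, 0.5, 0.1]
opening: 0.0617
```

Emit:
servo_tool([
  [[0, 0, 0], [-3, 0, 0], 6.2],
  [[0, 0, 0], [-7, 0, 0], 6.2],
  [[0, 0, 0], [-11, 0, 0], 6.2],
  [[0, 0, 0], [-15, 0, 0], 8.76],
  [[0, 0, 0], [-17, 0, 0], 8.76],
])

```text
clock: 6.5
tool_pos: [0.4482, -0.0659, 0.208]
orientation: [-49.2, 89.9, -152.9]
force: [-0.0, 0.2, 0.4]
opening: 0.073
```

```bash
python3 -c "
from h import *
st();go([.485,-.247,.200],76.5)
"
```

```text
{'clock': 6.5, 'tool_pos': [0.4482, -0.0659, 0.208], 'orientation': [-49.1634, 89.9031, -152.8796], 'force': [-0.0179, 0.2437, 0.3621], 'opening': 0.073, 'joint_pos': [16.6999, -0.0075, -27.5614, 0.0197, -62.5414, 59.5748]}
turn [-0.22, 0.06, 0.07] shift [0.8, 7.87, 16.72] jaw now -103.7 to -103.5
```

Emit:
servo_tool([
  [[0, 0, 0], [0.5, 2, 4.2], 8.76],
  [[0, 0, 0], [0.8, 4, 8.5], 8.76],
  [[0, 0, 0], [0.8, 6.2, 13], 8.76],
  [[0, 0, 0], [0.8, 7.9, 16.7], 8.76],
  [[0, 0, 0], [0.8, 7.9, 16.7], 8.76],
])

```text
clock: 7.0
tool_pos: [0.4856, -0.2507, 0.1989]
orientation: [-55.6, 89.8, -159.6]
force: [-0.5, -0.2, 0.1]
opening: 0.0878
```

Emit:
servo_tool([
  [[0, 0, 0], [0, 0, 0], 8.76],
])

```text
clock: 7.1
tool_pos: [0.4851, -0.2515, 0.1982]
orientation: [-65.9, 89.7, -170.0]
force: [0.3, 0.6, 0.1]
opening: 0.0881
```

```bash
python3 -c "
from h import *
st();go([.485,-.247,.091],76.5);s=snap('wrist','w2.png');print(proj(s,(.485,-.247,.135)))
h=cv2.cvtColor(s['bgr'],cv2.COLOR_BGR2HSV)
m=cv2.inRange(h,(0,0,150),(180,40,255));c=cv2.findContours(m,0,1)[0]
for q in c:
  if cv2.contourArea(q)>300:
    x,y,w,hh=cv2.boundingRect(q); print((x,y,w,hh),cv2.contourArea(q))
"
```

```text
{'clock': 7.1, 'tool_pos': [0.4851, -0.2515, 0.1982], 'orientation': [-65.9351, 89.7282, -170.0094], 'force': [0.3141, 0.5616, 0.0524], 'opening': 0.0881, 'joint_pos': [-6.8013, 9.8268, -17.8934, 0.0885, -62.5401, 82.686]}
turn [-0.57, 0.11, 0.25] shift [10.71, -0.07, -0.46] jaw now -104.1 to -103.5
[304.55103913 214.60800464]
(225, 307, 218, 45) 6578.5
(0, 144, 107, 93) 5925.5
(45, 27, 48, 75) 1056.5
(0, 8, 37, 105) 2736.0
(80, 0, 487, 274) 73702.0
```

View pics/w2.png

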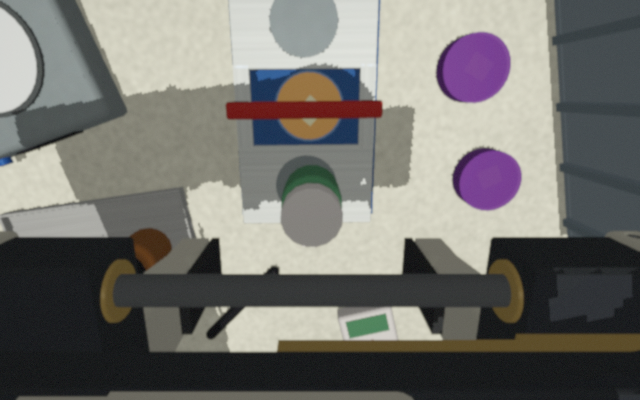

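White cap is at px (311,215), handle centre at (304,110) and dish at (309,106). The black jar stands in the tray at (150,245).

```bash
python3 -c "
from h import *
st();s=snap('wrist');h=cv2.cvtColor(s['bgr'],cv2.COLOR_BGR2HSV)
r=cv2.inRange(h,(0,150,40),(6,255,255))|cv2.inRange(h,(174,150,40),(180,255,255));ys,xs=np.nonzero(r[90:130,210:400]);xs+=210;ys+=90;print(xs.min(),xs.max(),ys.min(),ys.max())
print('handle',ray(s,((xs.min()+xs.max())/2,np.median(ys)),.1))
print('white',ray(s,(311,215),.135),'dish',ray(s,(309,106),.036))
b=cv2.inRange(h,(100,120,30),(130,255,255))[60:150,210:400];ys,xs=np.nonzero(b);print(xs.min()+210,xs.max()+210,ys.min()+60,ys.max()+60)
go([.485,-.251,.091],76.5)
"
```

```text
{'clock': 7.15, 'tool_pos': [0.4851, -0.2512, 0.1981], 'orientation': [-64.6653, 89.7182, -168.6863], 'force': [0.2422, 0.0161, 0.093], 'opening': 0.0878, 'joint_pos': [-6.7596, 9.8193, -17.911, 0.0985, -62.5376, 82.693]}
227 381 101 118
handle [ 0.54889993 -0.26199494  0.1       ]
white [ 0.48373889 -0.25071451  0.135     ] dish [ 0.54829913 -0.26513227  0.036     ]
251 358 69 143
turn [-0.46, 0.11, 0.23] shift [10.74, 0.04, 0.03] jaw now -104.0 to -103.5
```

Emit:
servo_tool([
  [[0, 0, 0], [4, 0, 0], 8.76],
  [[0, 0, 0], [8, 0, 0], 8.76],
  [[0, 0, 0], [10.2, 0, 0], 8.76],
  [[0, 0, 0], [10.7, 0, 0], 8.76],
  [[0, 0, 0], [10.7, 0, 0], 3],
])

```text
clock: 7.7
tool_pos: [0.4848, -0.2499, 0.0914]
orientation: [-65.0, 89.7, -168.9]
force: [0.7, -0.0, 0.3]
opening: 0.0836
```

Emit:
servo_tool([
  [[0, 0, 0], [0, 0, 0], 3],
  [[0, 0, 0], [0, 0, 0], 3],
  [[0, 0, 0], [0, 0, 0], 3],
  [[0, 0, 0], [0, 0, 0], 3],
  [[0, 0, 0], [0, 0, 0], 3],
])

```text
clock: 8.2
tool_pos: [0.485, -0.2502, 0.092]
orientation: [-57.7, 89.7, -161.6]
force: [-0.8, -1.6, 2.7]
opening: 0.0451
```

Emit:
servo_tool([
  [[0, 0, 0], [0, 0, 0], 3],
  [[0, 0, 0], [0, 0, 0], 3],
  [[0, 0, 0], [0, 0, 0], 3],
])

```text
clock: 8.5
tool_pos: [0.485, -0.2503, 0.092]
orientation: [-56.8, 89.7, -160.7]
force: [-0.3, -0.9, 0.7]
opening: 0.0451
```

Emit:
servo_tool([
  [[0, 0, 0], [-2, 0, 0], 3],
  [[0, 0, 0], [-6, 0, 0], 3],
  [[0, 0, 0], [-10, 0, 0], 3],
  [[0, 0, 0], [-12.9, 0, 0], 3],
  [[0, 0, 0], [-12.9, 0, 0], 3],
])

```text
clock: 9.0
tool_pos: [0.4877, -0.2507, 0.2253]
orientation: [49.7, 89.8, -54.2]
force: [0.2, -0.0, -2.2]
opening: 0.0449
```

```bash
python3 -c "
from h import *
st();go([.458,.032,.210],76.5);s=snap('top')
m=cv2.inRange(cv2.cvtColor(s['bgr'],cv2.COLOR_BGR2HSV),(0,0,0),(180,110,65))[225:290,310:350];c=max(cv2.findContours(m,0,1)[0],key=cv2.contourArea);M=cv2.moments(c);p=(M['m10']/M['m00']+310,M['m01']/M['m00']+225);print(p,cv2.contourArea(c),ray(s,p,.078))
cv2.imwrite('pics/c2.png',cv2.resize(s['bgr'][200:300,240:440],(800,400)))
"
```

```text
{'clock': 9.0, 'tool_pos': [0.4877, -0.2507, 0.2253], 'orientation': [49.6696, 89.7648, -54.1732], 'force': [0.2441, -0.0298, -2.2305], 'opening': 0.0449, 'joint_pos': [-6.6004, 8.553, -15.7695, 0.1908, -65.5189, 82.6788]}
turn [-0.34, 0.15, -0.18] shift [1.43, -9.65, -26.74] jaw now -103.8 to -103.5
(329.4214081047892, 256.7425296766271) 2443.0 [ 0.45188266 -0.07660002  0.078     ]
```

Emit:
servo_tool([
  [[0, 0, 0], [0.5, -1.5, -4.6], 3],
  [[0, 0, 0], [1, -3, -9.3], 3],
  [[0, 0, 0], [1.4, -4.6, -14], 3],
  [[0, 0, 0], [1.4, -6.2, -18.6], 3],
  [[0, 0, 0], [1.4, -7.7, -22.8], 3],
])

```text
clock: 9.55
tool_pos: [0.4647, -0.0086, 0.2066]
orientation: [-45.1, 89.8, -149.0]
force: [1.3, -0.6, -1.9]
opening: 0.0452
```

Emit:
servo_tool([
  [[0, 0, 0], [0, -1.5, -3.5], 3],
  [[0, 0, 0], [0, -1.5, -3.5], 3],
  [[0, 0, 0], [0, -1.5, -3.5], 3],
])

```text
clock: 9.85
tool_pos: [0.4575, 0.0298, 0.2052]
orientation: [-50.9, 89.6, -154.7]
force: [0.0, 0.0, -3.0]
opening: 0.0448
```

```bash
python3 -c "
from h import *
st();go([.460,.028,.038],76.5)
"
```

```text
{'clock': 9.85, 'tool_pos': [0.4575, 0.0298, 0.2052], 'orientation': [-50.917, 89.6253, -154.6545], 'force': [0.0369, 0.0011, -2.9667], 'opening': 0.0448, 'joint_pos': [28.4435, 0.8818, -27.0253, -0.0228, -62.467, 47.8296]}
turn [-0.24, 0.24, 0.29] shift [16.72, 0.37, 0.05] jaw now -103.7 to -103.5
```

View pics/c2.png

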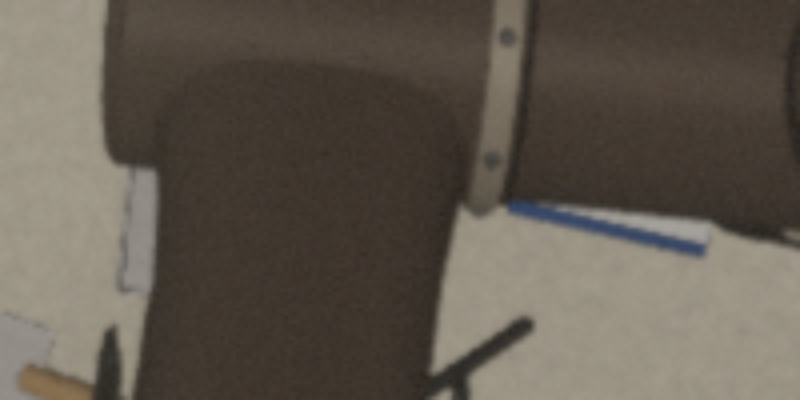

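The arm hides the tray in this view, so it tells me nothing about the black jar. I'll lower the white jar.

Emit:
servo_tool([
  [[0, 0.2, 0.3], [4, 0.2, 0], 3],
  [[0, 0.2, 0.3], [8, 0.4, 0], 3],
  [[0, 0.2, 0.3], [12, 0.4, 0], 3],
  [[0, 0.2, 0.3], [15, 0.4, 0], 3],
  [[0, 0.2, 0.3], [16.5, 0.4, 0], 3],
])

```text
clock: 10.35
tool_pos: [0.4581, 0.0261, 0.0369]
orientation: [-46.4, 89.7, -150.3]
force: [-0.1, -0.1, -1.8]
opening: 0.0449
```

Emit:
servo_tool([
  [[0, 0, 0], [0, 0, 0], 3],
])

```text
clock: 10.45
tool_pos: [0.4576, 0.0249, 0.035]
orientation: [-47.7, 89.5, -151.7]
force: [0.8, 3.1, 3.1]
opening: 0.0443
```

```bash
python3 -c "
from h import *
st();go([.460,.028,.0345],76.5)
"
```

```text
{'clock': 10.45, 'tool_pos': [0.4576, 0.0249, 0.035], 'orientation': [-47.6788, 89.4998, -151.6539], 'force': [0.7564, 3.0948, 3.101], 'opening': 0.0443, 'joint_pos': [27.8546, 13.5544, -39.5189, 0.0071, -37.4268, 48.1647]}
turn [-0.48, 0.34, 0.37] shift [0.05, 0.15, -0.36] jaw now -104.0 to -103.5
```

Emit:
servo_tool([
  [[0, 0, 0], [0, 0, 0], 3],
  [[0, 0, 0], [0, 0, 0], 6],
  [[0, 0, 0], [0, 0, 0], 6],
  [[0, 0, 0], [0, 0, 0], 6],
  [[0, 0, 0], [0, 0, 0], 6],
])

```text
clock: 10.95
tool_pos: [0.4577, 0.0248, 0.0355]
orientation: [-47.3, 89.5, -151.3]
force: [-0.1, -1.1, -0.3]
opening: 0.0599
```

Emit:
servo_tool([
  [[0, 0, 0], [-3, 0, 0], 6],
  [[0, 0, 0], [-7, 0, 0], 6],
  [[0, 0, 0], [-11, 0, 0], 6],
  [[0, 0, 0], [-15, 0, 0], 6],
  [[0, 0, 0], [-17, 0, 0], 6],
])

```text
clock: 11.45
tool_pos: [0.4601, 0.0258, 0.2094]
orientation: [-29.3, 89.8, -133.2]
force: [0.7, 0.2, -0.3]
opening: 0.06
```

```bash
python3 -c "
from h import *
st();go([.549,-.2615,.20],-13.5)
"
```

```text
{'clock': 11.45, 'tool_pos': [0.4601, 0.0258, 0.2094], 'orientation': [-29.2667, 89.8306, -133.2107], 'force': [0.6738, 0.2079, -0.2969], 'opening': 0.06, 'joint_pos': [27.8554, 0.7705, -26.5884, 0.0618, -62.8013, 48.1722]}
turn [89.56, 0.18, -0.05] shift [0.99, 15.55, 25.74] jaw now -103.9 to -193.5
```

Emit:
servo_tool([
  [[8, 0, 0], [0.2, 2.2, 3.8], 6],
  [[16, 0, 0], [0.4, 4.7, 7.8], 6],
  [[24, 0, 0], [0.6, 7.2, 12], 6],
  [[32, 0, 0], [0.8, 9.8, 16.2], 6],
  [[40, 0, 0], [1, 12.2, 20.2], 6],
])

```text
clock: 11.95
tool_pos: [0.5301, -0.2017, 0.2001]
orientation: [22.2, 89.9, -122.0]
force: [0.2, 0.9, 0.5]
opening: 0.06
```

```bash
python3 -c "
from h import *
st();go([.549,-.2615,.20],-13.5)
"
```

```text
{'clock': 11.95, 'tool_pos': [0.5301, -0.2017, 0.2001], 'orientation': [22.2493, 89.8508, -122.005], 'force': [0.2227, 0.9129, 0.4852], 'opening': 0.06, 'joint_pos': [-0.975, 11.5749, -15.4291, 0.1434, -63.073, 36.6556]}
turn [49.25, 0.11, -0.11] shift [0.02, 5.96, 1.96] jaw now -144.3 to -193.5
```

Emit:
servo_tool([
  [[8.4, 0, 0], [0, 1.5, 0.5], 6],
  [[16.8, 0, 0], [0, 3, 1], 6],
  [[25.2, 0, 0], [0, 4.5, 1.5], 6],
  [[33.6, 0, 0], [0, 6, 2], 6],
  [[42, 0, 0], [0, 6, 2], 6],
])

```text
clock: 12.45
tool_pos: [0.549, -0.2636, 0.1999]
orientation: [59.2, 89.8, -127.5]
force: [-0.2, -0.5, 0.2]
opening: 0.06
```

```bash
python3 -c "
from h import *
st();go([.549,-.2615,.20],-13.5)
"
```

```text
{'clock': 12.45, 'tool_pos': [0.549, -0.2636, 0.1999], 'orientation': [59.167, 89.8235, -127.5107], 'force': [-0.2056, -0.4988, 0.1931], 'opening': 0.06, 'joint_pos': [-7.1861, 15.4627, -10.2627, 0.169, -64.3639, 0.4352]}
turn [6.82, 0.08, -0.16] shift [-0.01, -0.2, 0.03] jaw now 173.3 to 166.5
```

Emit:
servo_tool([
  [[6.8, 0.1, -0.2], [0, -0.2, 0], 6],
  [[6.8, 0.1, -0.2], [0, -0.2, 0], 6],
  [[6.8, 0.1, -0.2], [0, -0.2, 0], 6],
])

```text
clock: 12.75
tool_pos: [0.5491, -0.2615, 0.2]
orientation: [-108.4, 90.0, 58.3]
force: [-0.3, 0.1, -0.6]
opening: 0.06
```

```bash
python3 -c "
from h import *
st();go([.549,-.2615,.075],-13.5)
w=snap('wrist');c=snap('scene')
cv2.imwrite('pics/d1.png',np.hstack([w['bgr'][:,:][::1,:][0:400,100:540],cv2.resize(c['bgr'][120:320,180:380],(350,400))[:, :350]]))
s=w;h=cv2.cvtColor(s['bgr'],cv2.COLOR_BGR2HSV)
r=cv2.inRange(h,(0,150,40),(6,255,255))|cv2.inRange(h,(174,150,40),(180,255,255))
for q in cv2.findContours(r,0,1)[0]:
  if cv2.contourArea(q)>150:
    P=np.array([ray(s,p[0],.1)[:2] for p in q],np.float32)*1000; print(cv2.minAreaRect(P),cv2.boundingRect(q))
"
```

```text
{'clock': 12.75, 'tool_pos': [0.5491, -0.2615, 0.2], 'orientation': [-108.439, 89.9593, 58.3053], 'force': [-0.2655, 0.1142, -0.6321], 'opening': 0.06, 'joint_pos': [-7.1082, 15.3601, -10.3049, -0.041, -64.318, -6.1298]}
turn [0.24, -0.01, 0.04] shift [12.5, 0.01, 0.02] jaw now 166.7 to 166.5
((548.015380859375, -263.0895080566406), (108.04188537597656, 10.812887191772461), 76.92896270751953) (304, 123, 16, 140)
```

View pics/d1.png

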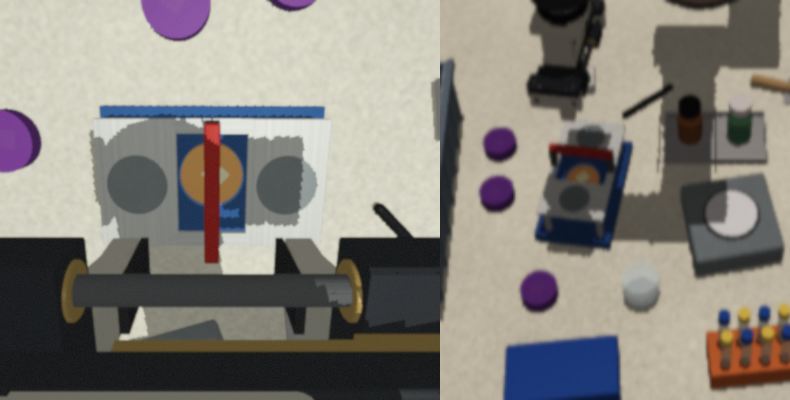

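The wrist half shows the red bar upright at about (312,192) in full-image pixels and the dish below it. Two grey seat discs mark the decks at (237,184) and (387,185). In the scene half both jars stand upright in the tray, at crop (690,120) and (740,118).

```bash
python3 -c "
from h import *
s=snap('wrist')
for p in [(237,184),(387,185)]: print(ray(s,p,.06))
print('dish',ray(s,(311.5,174),.036))
h=cv2.cvtColor(s['bgr'],cv2.COLOR_BGR2HSV);m=cv2.inRange(h,(100,120,30),(130,255,255))[90:119,150:470];ys,xs=np.nonzero(m);a,b=xs.min()+150,xs.max()+150
for x in(a,b):
  yy=ys[abs(xs+150-x)<4]; print((x,yy.min()+90),ray(s,(x,yy.min()+90),.016))
"
```

```text
[ 0.61054962 -0.27754876  0.06      ]
[ 0.48532885 -0.2471047   0.06      ]
dish [ 0.54744669 -0.2664126   0.036     ]
(np.int64(201), np.int64(107)) [ 0.63376576 -0.34763407  0.016     ]
(np.int64(423), np.int64(107)) [ 0.4330477  -0.30027789  0.016     ]
```

Emit:
servo_tool([
  [[0, 0, 0], [4, 0, 0], 6],
  [[0, 0, 0], [8, 0, 0], 6],
  [[0, 0, 0], [11, 0, 0], 6],
  [[0, 0, 0], [12.5, 0, 0], 6],
  [[0, 0, 0], [12.5, 0, 0], 6],
])

```text
clock: 13.4
tool_pos: [0.5476, -0.2609, 0.0725]
orientation: [-7.0, 89.7, 159.7]
force: [-0.8, 0.3, -0.1]
opening: 0.0602
```

Emit:
servo_tool([
  [[0, 0, 0], [0, 0, 0], 0.5],
  [[0, 0, 0], [0, 0, 0], 0.5],
  [[0, 0, 0], [0, 0, 0], 0.5],
  [[0, 0, 0], [0, 0, 0], 0.5],
  [[0, 0, 0], [0, 0, 0], 0.5],
])

```text
clock: 13.9
tool_pos: [0.5479, -0.2609, 0.0731]
orientation: [-11.3, 89.8, 155.4]
force: [0.2, 0.1, -0.0]
opening: 0.0253
```

Emit:
servo_tool([
  [[0, 0, 0], [0, 0, 0], 0.5],
  [[0, 0, 0], [0, 0, 0], 0.5],
  [[0, 0, 0], [0, 0, 0], 0.5],
  [[0, 0, 0], [0, 0, 0], 0.5],
])

```text
clock: 14.3
tool_pos: [0.5483, -0.261, 0.0735]
orientation: [-12.5, 89.8, 154.2]
force: [0.4, -0.3, 3.1]
opening: 0.0114
```

```bash
python3 -c "
from h import *
st()"
```

```text
{'clock': 14.3, 'tool_pos': [0.5483, -0.261, 0.0735], 'orientation': [-12.5469, 89.849, 154.2071], 'force': [0.3819, -0.2709, 3.0989], 'opening': 0.0114, 'joint_pos': [-7.075, 22.2069, -18.7819, -0.0641, -49.1542, -6.1291]}
```

Emit:
servo_tool([
  [[0, 0, 0], [-0.7, 0, 0], 0.5],
  [[0, 0, 0], [-2, 0, 0], 0.5],
  [[0, 0, 0], [-5, 0, 0], 0.5],
  [[0, 0, 0], [-9, 0, 0], 0.5],
  [[0, 0, 0], [-12.5, 0, 0], 0.5],
])

```text
clock: 14.8
tool_pos: [0.5483, -0.2612, 0.2008]
orientation: [-8.6, 89.9, 158.2]
force: [1.1, -0.3, -3.1]
opening: 0.0115
```

```bash
python3 -c "
from h import *
st(); go([.533,.285,.205],-1)
s=snap('scene');cv2.imwrite('pics/s3.png',cv2.resize(s['bgr'][80:330,160:480],(800,600)))"
```

```text
{'clock': 14.8, 'tool_pos': [0.5483, -0.2612, 0.2008], 'orientation': [-8.6093, 89.8538, 158.1505], 'force': [1.0946, -0.3266, -3.1302], 'opening': 0.0115, 'joint_pos': [-7.0883, 15.3288, -10.2258, -0.0412, -64.5868, -6.1341]}
turn [-12.24, 0.14, 0.04] shift [-0.36, -52.82, 14.0] jaw now 166.8 to 179.0
```

View pics/s3.png

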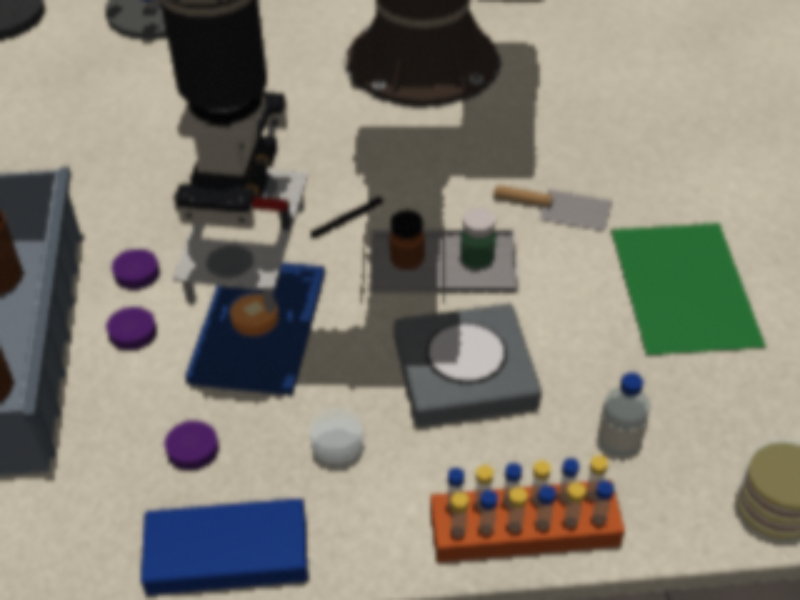

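The frame is off and hangs level, the dish stayed on the base at (255,312), and both jars stand in the tray. I'll carry the frame to the mat.

Emit:
servo_tool([
  [[0, 0, 0], [0, -3.5, 0.9], 0.5],
  [[0, 0, 0], [-0.2, -7.7, 2], 0.5],
  [[0, 0, 0], [-0.2, -12.1, 3.2], 0.5],
  [[0, 0, 0], [-0.3, -16.5, 4.4], 0.5],
  [[0, 0, 0], [-0.3, -20.9, 5.6], 0.5],
])

```text
clock: 15.35
tool_pos: [0.5435, -0.0446, 0.2109]
orientation: [175.0, 89.6, -18.2]
force: [1.6, -0.3, -2.8]
opening: 0.0119
```

Emit:
servo_tool([
  [[0, 0, 0], [0, -4.4, 1.2], 0.5],
  [[0, 0, 0], [0, -8.8, 2.3], 0.5],
  [[0, 0, 0], [0, -13.2, 3.5], 0.5],
  [[0, 0, 0], [0, -17.6, 4.7], 0.5],
  [[0, 0, 0], [0, -22, 5.8], 0.5],
])

```text
clock: 15.85
tool_pos: [0.5366, 0.1846, 0.2111]
orientation: [179.1, 89.6, -14.1]
force: [1.6, -0.2, -2.5]
opening: 0.0115
```

```bash
python3 -c "
from h import *
st(); go([.533,.285,.205],-1)"
```

```text
{'clock': 15.85, 'tool_pos': [0.5366, 0.1846, 0.2111], 'orientation': [179.1113, 89.5913, -14.0802], 'force': [1.6375, -0.1691, -2.5296], 'opening': 0.0115, 'joint_pos': [38.9706, 10.8858, -14.8813, 0.3634, -63.9878, -52.3208]}
turn [-12.19, -0.41, -0.05] shift [0.59, -9.69, 2.64] jaw now 166.8 to 179.0
```

Emit:
servo_tool([
  [[-3, 0, 0], [0, -3.5, 0.9], 0.5],
  [[-6.5, 0, 0], [0, -7, 1.9], 0.5],
  [[-10, -0.3, 0], [0, -9.7, 2.6], 0.5],
  [[-12.2, -0.4, 0], [0, -9.7, 2.6], 0.5],
  [[-12.2, -0.4, 0], [0, -9.7, 2.6], 0.5],
])

```text
clock: 16.35
tool_pos: [0.5329, 0.2857, 0.2109]
orientation: [62.1, 89.9, -118.8]
force: [-0.3, -0.2, -3.2]
opening: 0.0113
```

```bash
python3 -c "
from h import *
st(); go([.533,.285,.080],-1)"
```

```text
{'clock': 16.35, 'tool_pos': [0.5329, 0.2857, 0.2109], 'orientation': [62.1064, 89.9126, -118.7823], 'force': [-0.2928, -0.1794, -3.2104], 'opening': 0.0113, 'joint_pos': [46.7033, 14.6275, -9.8478, 0.0241, -65.6093, -47.6019]}
turn [0.11, 0.04, -0.08] shift [13.09, 0.05, -0.02] jaw now 179.1 to 179.0
```

Emit:
servo_tool([
  [[0, 0, 0], [4, 0, 0], 0.5],
  [[0, 0, 0], [8, 0, 0], 0.5],
  [[0, 0, 0], [11, 0, 0], 0.5],
  [[0, 0, 0], [12.8, 0, 0], 0.5],
  [[0, 0, 0], [13.2, 0, 0], 0.5],
])

```text
clock: 16.85
tool_pos: [0.5316, 0.2836, 0.0768]
orientation: [47.6, 89.7, -133.5]
force: [0.4, -0.3, -2.6]
opening: 0.0113
```

Emit:
servo_tool([
  [[0, 0, 0], [0.2, 0, 0], 0.5],
  [[0, 0, 0], [0.4, 0, 0], 0.5],
])

```text
clock: 17.05
tool_pos: [0.532, 0.2835, 0.0738]
orientation: [50.8, 89.7, -130.2]
force: [-2.1, -4.4, 8.2]
opening: 0.0118
```

Contact at the expected height. I'll release, go up, and head for the dish.

Emit:
servo_tool([
  [[0, 0, 0], [0, 0, 0], 0.5],
  [[0, 0, 0], [0, 0, 0], 5],
  [[0, 0, 0], [0, 0, 0], 5],
  [[0, 0, 0], [0, 0, 0], 5],
  [[0, 0, 0], [0, 0, 0], 5],
])

```text
clock: 17.55
tool_pos: [0.5322, 0.2837, 0.0742]
orientation: [52.3, 89.8, -128.8]
force: [0.2, 0.1, -0.1]
opening: 0.0383
```

Emit:
servo_tool([
  [[0, 0, 0], [-3, 0, 0], 5],
  [[0, 0, 0], [-6, 0, 0], 5],
  [[0, 0, 0], [-9, 0, 0], 8.76],
  [[0, 0, 0], [-12, 0, 0], 8.76],
  [[0, 0, 0], [-12.5, 0, 0], 8.76],
])

```text
clock: 18.05
tool_pos: [0.5342, 0.2853, 0.2036]
orientation: [-165.1, 89.8, 13.9]
force: [0.3, 0.1, -1.1]
opening: 0.0687
```

```bash
python3 -c "
from h import *
from m import rect
st(); go([.548,-.265,.200],-13.5)
s=snap('wrist')
cv2.imwrite('pics/w4.png',s['bgr'])"
```

```text
{'clock': 18.1, 'tool_pos': [0.5337, 0.2851, 0.2024], 'orientation': [-170.6116, 89.9106, 8.353], 'force': [-0.5491, -0.2259, -0.2698], 'opening': 0.0727, 'joint_pos': [46.6247, 14.9189, -10.6151, 0.0614, -64.3958, -47.6866]}
turn [12.46, -0.09, 0.02] shift [0.23, 54.97, -2.42] jaw now 179.0 to 166.5
```

View pics/w4.png

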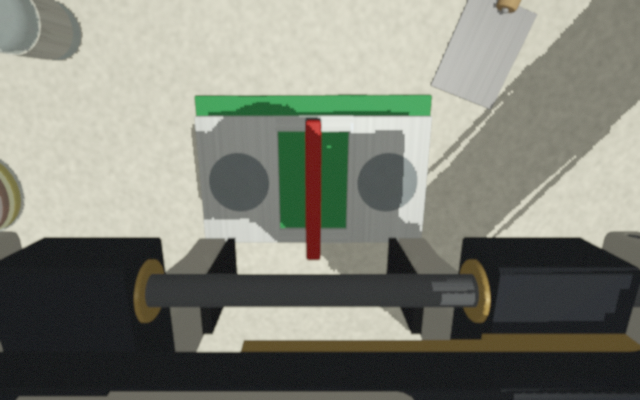

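The frame stands square on the mat: handle at (313,190), feet inside the green. Now the dish.

Emit:
servo_tool([
  [[0, 0, 0], [0, 4.9, -0.2], 8.76],
  [[0, 0, 0], [0, 9.8, -0.4], 8.76],
  [[0, 0, 0], [0, 14.7, -0.6], 8.76],
  [[0, 0, 0], [0, 19.6, -0.8], 8.76],
  [[0, 0, 0], [0, 24.5, -1], 8.76],
])

```text
clock: 18.65
tool_pos: [0.5374, 0.0375, 0.1994]
orientation: [34.6, 89.8, -146.5]
force: [0.8, -1.3, 1.1]
opening: 0.0875
```

Emit:
servo_tool([
  [[0, 0, 0], [0, 4.9, -0.2], 8.76],
  [[0, 0, 0], [0, 9.8, -0.4], 8.76],
  [[0, 0, 0], [0, 14.7, -0.6], 8.76],
  [[0, 0, 0], [0, 19.6, -0.8], 8.76],
  [[0, 0, 0], [0, 24.5, -1], 8.76],
])

```text
clock: 19.15
tool_pos: [0.5419, -0.2094, 0.1983]
orientation: [16.3, 89.7, -164.8]
force: [0.6, -1.0, -0.2]
opening: 0.0877
```

```bash
python3 -c "
from h import *
st(); go([.548,-.2655,.150],-13.5)"
```

```text
{'clock': 19.15, 'tool_pos': [0.5419, -0.2094, 0.1983], 'orientation': [16.2687, 89.7267, -164.7577], 'force': [0.5742, -0.9717, -0.2191], 'opening': 0.0877, 'joint_pos': [-1.7969, 13.0564, -13.7104, 0.0895, -63.4946, 0.7304]}
turn [12.47, 0.25, -0.1] shift [4.83, 5.59, -0.73] jaw now 179.0 to 166.5
```

Emit:
servo_tool([
  [[6, 0.2, 0], [1.5, 2.5, -0.3], 8.76],
  [[12.4, 0.2, 0], [3.5, 5.6, -0.7], 8.76],
  [[12.4, 0.2, 0], [4.8, 5.6, -0.7], 8.76],
  [[12.4, 0.2, 0], [4.8, 5.6, -0.7], 8.76],
  [[12.4, 0.2, 0], [4.8, 5.6, -0.7], 8.76],
])

```text
clock: 19.65
tool_pos: [0.5473, -0.2651, 0.1497]
orientation: [40.9, 89.8, -152.4]
force: [0.6, 0.4, 0.0]
opening: 0.0879
```

```bash
python3 -c "
from h import *
st(); s=snap('wrist');h=cv2.cvtColor(s['bgr'],cv2.COLOR_BGR2HSV);m=cv2.inRange(h,(6,90,60),(22,255,255));m=cv2.morphologyEx(m,cv2.MORPH_CLOSE,np.ones((9,9)))
for q in cv2.findContours(m,0,1)[0]:
  if cv2.contourArea(q)>1500:
    (u,v),r=cv2.minEnclosingCircle(q);print((u,v),r,cv2.contourArea(q),cv2.boundingRect(q),ray(s,(u,v),.03))
go([.548,-.2655,.022],-13.5)"
```

```text
{'clock': 19.65, 'tool_pos': [0.5473, -0.2651, 0.1497], 'orientation': [40.9276, 89.8125, -152.4221], 'force': [0.6016, 0.4013, 0.0118], 'opening': 0.0879, 'joint_pos': [-7.3902, 17.777, -14.0299, 0.1263, -58.3468, -6.026]}
(458.5, 342.5) 180.70013427734375 4639.0 (278, 333, 362, 19) [ 0.44839928 -0.09557876  0.03      ]
(309.427490234375, 190.77719116210938) 35.5921745300293 3789.0 (275, 156, 70, 71) [ 0.5477739 -0.2664969  0.03     ]
turn [0.18, 0.04, -0.12] shift [12.86, 0.03, -0.03] jaw now 166.7 to 166.5
```

Emit:
servo_tool([
  [[0, 0, 0], [4, 0, 0], 8.76],
  [[0, 0, 0], [8, 0.1, 0], 8.76],
  [[0, 0, 0], [11, 0.1, 0], 8.76],
  [[0, 0, 0], [12.4, 0.1, 0], 8.76],
  [[0, 0, 0], [12.8, 0.1, 0], 8.76],
])

```text
clock: 20.2
tool_pos: [0.5475, -0.2654, 0.022]
orientation: [48.4, 89.8, -144.8]
force: [0.5, 0.3, -0.1]
opening: 0.0875
```

Emit:
servo_tool([
  [[0, 0, 0], [0, 0, 0], 8.76],
])

```text
clock: 20.3
tool_pos: [0.5484, -0.2652, 0.023]
orientation: [72.6, 89.9, -120.6]
force: [-0.3, 0.6, 0.4]
opening: 0.0877
```

Emit:
servo_tool([
  [[0, 0, 0], [0.3, 0, 0], 8.76],
  [[0, 0, 0], [0.3, 0, 0], 4],
  [[0, 0, 0], [0.3, 0, 0], 4],
  [[0, 0, 0], [0.3, 0, 0], 4],
  [[0, 0, 0], [0.3, 0, 0], 4],
])

```text
clock: 20.8
tool_pos: [0.5486, -0.2653, 0.0204]
orientation: [84.7, 89.9, -108.5]
force: [0.2, -0.2, 0.0]
opening: 0.061
```

Emit:
servo_tool([
  [[0, 0, 0], [0, 0, 0], 4],
  [[0, 0, 0], [0, 0, 0], 4],
  [[0, 0, 0], [0, 0, 0], 4],
  [[0, 0, 0], [0, 0, 0], 4],
])

```text
clock: 21.2
tool_pos: [0.5485, -0.2653, 0.0203]
orientation: [81.3, 89.9, -111.9]
force: [0.1, -0.3, 0.7]
opening: 0.0592
```

Emit:
servo_tool([
  [[0, 0, 0], [-1, 0, 0], 4],
  [[0, 0, 0], [-3, 0, 0], 4],
  [[0, 0, 0], [-6, 0, 0], 4],
  [[0, 0, 0], [-9, 0, 0], 4],
  [[0, 0, 0], [-12, 0, 0], 4],
])

```text
clock: 21.7
tool_pos: [0.5485, -0.265, 0.1423]
orientation: [89.5, 89.9, -103.7]
force: [1.4, 0.7, -1.7]
opening: 0.0596
```

```bash
python3 -c "
from h import *
st(); go([.652,-.015,.145],-13.5); s=snap('wrist');h=cv2.cvtColor(s['bgr'],cv2.COLOR_BGR2HSV);m=cv2.inRange(h,(6,90,60),(22,255,255));m=cv2.morphologyEx(m,cv2.MORPH_CLOSE,np.ones((9,9)))
for q in cv2.findContours(m,0,1)[0]:
  if cv2.contourArea(q)>500: print(cv2.contourArea(q),cv2.boundingRect(q))
for z in(0,.036): print(proj(s,ctrl.get_obs()['tool_pos']+np.array([0,0,z])))
"
```

```text
{'clock': 21.7, 'tool_pos': [0.5485, -0.265, 0.1423], 'orientation': [89.5104, 89.8531, -103.6533], 'force': [1.4093, 0.7187, -1.7085], 'opening': 0.0596, 'joint_pos': [-7.3431, 18.1736, -14.5431, 0.1735, -57.2996, -5.9143]}
turn [0.34, 0.0, -0.15] shift [-0.34, -26.7, -4.38] jaw now 166.8 to 166.5
5099.0 (210, 333, 405, 19)
819.5 (272, 306, 80, 16)
816.0 (435, 259, 27, 64)
799.5 (163, 259, 26, 64)
6415.5 (248, 198, 128, 77)
[304.06515483 259.99650035]
[302.1199553  302.51897248]
```

Emit:
servo_tool([
  [[0, 0, 0], [-0.3, -4, -0.7], 4],
  [[0, 0, 0], [-0.3, -8.6, -1.4], 4],
  [[0, 0, 0], [-0.3, -13.2, -2.2], 4],
  [[0, 0, 0], [-0.3, -17.8, -3], 4],
  [[0, 0, 0], [-0.3, -22.4, -3.7], 4],
])

```text
clock: 22.25
tool_pos: [0.6386, -0.0546, 0.1513]
orientation: [158.4, 89.5, -34.7]
force: [0.5, -0.7, -0.3]
opening: 0.0594
```

Emit:
servo_tool([
  [[0, 0, 0], [0, -3, -0.5], 4],
  [[0, 0, 0], [0, -4, -0.7], 4],
  [[0, 0, 0], [0, -4, -0.7], 4],
])

```text
clock: 22.55
tool_pos: [0.6549, -0.0156, 0.1514]
orientation: [159.6, 89.5, -33.4]
force: [0.5, -0.0, -0.5]
opening: 0.0597
```

```bash
python3 -c "
from h import *
st(); go([.651,-.015,.0495],-13.5); s=snap('wrist','w5.png'); print(proj(s,(.651,-.015,.044)))"
```

```text
{'clock': 22.55, 'tool_pos': [0.6549, -0.0156, 0.1514], 'orientation': [159.5676, 89.4733, -33.4097], 'force': [0.5011, -0.0441, -0.4549], 'opening': 0.0597, 'joint_pos': [15.8993, 21.4821, -8.3318, 0.4619, -59.8435, -29.1075]}
turn [0.52, -0.49, -0.18] shift [10.19, -0.0, 0.48] jaw now 167.0 to 166.5
[316.99531033 196.16333097]
```

View pics/w5.png

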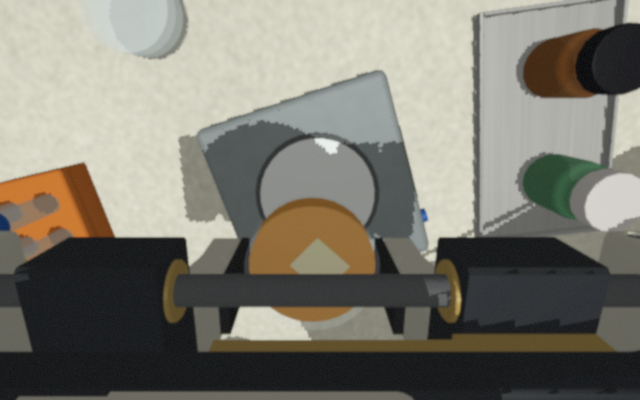

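The plate is centred at about (318,196) against a predicted (317,196), so the position is confirmed. The dish hangs level at (313,260).

Emit:
servo_tool([
  [[0.4, -0.5, -0.2], [3, 0, 0.3], 4],
  [[0.4, -0.5, -0.2], [6, 0, 0.5], 4],
  [[0.4, -0.5, -0.2], [8.5, 0, 0.5], 4],
  [[0.4, -0.5, -0.2], [9.8, 0, 0.5], 4],
  [[0.4, -0.5, -0.2], [10, 0, 0.5], 4],
])

```text
clock: 23.1
tool_pos: [0.649, -0.0174, 0.0499]
orientation: [21.3, 89.8, -172.3]
force: [0.2, -0.1, -0.5]
opening: 0.0592
```

```bash
python3 -c "
from h import *
st(); go([.651,-.015,.048],-13.5)"
```

```text
{'clock': 23.1, 'tool_pos': [0.649, -0.0174, 0.0499], 'orientation': [21.2639, 89.8117, -172.2545], 'force': [0.1604, -0.1121, -0.489], 'opening': 0.0592, 'joint_pos': [15.6285, 27.0669, -14.3101, -0.0343, -48.8096, -29.1241]}
turn [-0.02, 0.18, -0.07] shift [0.19, -0.28, -0.14] jaw now 166.5 to 166.5
```

Emit:
servo_tool([
  [[0, 0.2, 0], [0.1, -0.3, -0.1], 4],
  [[0, 0.2, 0], [0.2, -0.3, -0.1], 4],
  [[0, 0.2, 0], [0.2, -0.3, -0.1], 4],
])

```text
clock: 23.4
tool_pos: [0.6513, -0.0147, 0.049]
orientation: [165.3, 89.9, -28.2]
force: [0.3, 0.1, -0.3]
opening: 0.0591
```

Emit:
servo_tool([
  [[0, 0, 0], [0, 0, 0], 7.5],
  [[0, 0, 0], [0, 0, 0], 7.5],
  [[0, 0, 0], [0, 0, 0], 7.5],
  [[0, 0, 0], [0, 0, 0], 7.5],
  [[0, 0, 0], [0, 0, 0], 7.5],
])

```text
clock: 23.9
tool_pos: [0.6513, -0.0147, 0.049]
orientation: [164.8, 89.9, -28.7]
force: [-0.2, -0.1, 0.1]
opening: 0.0749
```

Emit:
servo_tool([
  [[0, 0, 0], [-3, 0, 0], 8],
  [[0, 0, 0], [-7, 0, 0], 8],
  [[0, 0, 0], [-11, 0, 0], 8],
  [[0, 0, 0], [-13, 0, 0], 6],
  [[0, 0, 0], [-13, 0, 0], 6],
])

```text
clock: 24.4
tool_pos: [0.6531, -0.0143, 0.1833]
orientation: [-166.5, 89.5, 0.0]
force: [0.5, 0.1, 0.3]
opening: 0.0695
```

```bash
python3 -c "
from h import *
st(); go([.533,.285,.200],-1)
s=snap('wrist');h=cv2.cvtColor(s['bgr'],cv2.COLOR_BGR2HSV);m=cv2.inRange(h,(6,70,50),(24,255,255));m=cv2.morphologyEx(m,cv2.MORPH_CLOSE,np.ones((9,9)))
for q in cv2.findContours(m,0,1)[0]:
  if cv2.contourArea(q)>1500:
    x,y,w,hh=cv2.boundingRect(q);print((x,y,w,hh),ray(s,(x+w/2,y+hh/2),.058))"
```

```text
{'clock': 24.4, 'tool_pos': [0.6531, -0.0143, 0.1833], 'orientation': [-166.5145, 89.5183, 0.0017], 'force': [0.4753, 0.0765, 0.2997], 'opening': 0.0695, 'joint_pos': [15.8963, 19.8656, -6.2014, 0.1475, -63.4698, -29.4455]}
turn [-12.48, -0.48, 0.06] shift [-1.77, -26.31, 18.64] jaw now 166.5 to 179.0
(233, 333, 407, 20) [0.57445296 0.15570061 0.058     ]
(12, 158, 123, 94) [ 0.84984276 -0.04760554  0.058     ]
(281, 153, 69, 70) [ 0.64986588 -0.01523253  0.058     ]
(501, 32, 65, 61) [ 0.47060153 -0.07135276  0.058     ]
```

Dish seen at (0.650,-0.015), on the plate centre. Back to the frame.

Emit:
servo_tool([
  [[0, -0.4, 0], [-0.8, -4, 2.8], 6],
  [[0, -0.4, 0], [-1.7, -8, 5.6], 6],
  [[-4, -0.4, 0], [-1.7, -12, 8.4], 6],
  [[-8, -0.4, 0], [-1.7, -16, 11.3], 6],
  [[-12.4, -0.4, 0], [-1.7, -20, 14.1], 6],
])

```text
clock: 24.95
tool_pos: [0.5598, 0.2143, 0.1962]
orientation: [2.4, 89.8, -178.6]
force: [0.8, 0.5, 0.5]
opening: 0.0602
```

```bash
python3 -c "
from h import *
st(); go([.532,.2837,.180],-1)"
```

```text
{'clock': 24.95, 'tool_pos': [0.5598, 0.2143, 0.1962], 'orientation': [2.4072, 89.8044, -178.5511], 'force': [0.7688, 0.4638, 0.5164], 'opening': 0.0602, 'joint_pos': [39.5343, 14.8253, -11.5256, -0.1345, -63.8031, -40.433]}
turn [0.04, 0.2, -0.01] shift [1.62, -6.89, 2.89] jaw now 179.0 to 179.0
```

Emit:
servo_tool([
  [[0, 0.2, 0], [0.8, -3.4, 1.4], 6],
  [[0, 0.2, 0], [1.6, -6.9, 2.9], 6],
  [[0, 0.2, 0], [1.6, -6.9, 2.9], 6],
  [[0, 0.2, 0], [1.6, -6.9, 2.9], 6],
])

```text
clock: 25.35
tool_pos: [0.5308, 0.2842, 0.1787]
orientation: [46.8, 89.8, -134.0]
force: [0.3, -1.3, 0.4]
opening: 0.0598
```

```bash
python3 -c "
from h import *
st(); go([.532,.2837,.0755],-1)
s=snap('wrist');h=cv2.cvtColor(s['bgr'],cv2.COLOR_BGR2HSV)
r=cv2.inRange(h,(0,150,40),(6,255,255))|cv2.inRange(h,(174,150,40),(180,255,255))
for q in cv2.findContours(r,0,1)[0]:
  if cv2.contourArea(q)>150:
    P=np.array([ray(s,p[0],.1)[:2] for p in q],np.float32)*1000; print(cv2.minAreaRect(P),cv2.boundingRect(q))"
```

```text
{'clock': 25.35, 'tool_pos': [0.5308, 0.2842, 0.1787], 'orientation': [46.8231, 89.8388, -134.0226], 'force': [0.3238, -1.3114, 0.4394], 'opening': 0.0598, 'joint_pos': [46.7354, 15.8351, -12.6113, -0.0024, -61.7148, -47.5801]}
turn [0.15, 0.11, -0.12] shift [10.32, 0.02, -0.14] jaw now 179.2 to 179.0
((531.912841796875, 281.07427978515625), (107.30575561523438, 10.695418357849121), 88.71672821044922) (301, 124, 16, 150)
```

Emit:
servo_tool([
  [[0, 0, 0], [4, 0, -0.1], 6],
  [[0, 0, 0], [8, 0, -0.1], 6],
  [[0, 0, 0], [9.8, 0, -0.1], 6],
  [[0, 0, 0], [10.3, 0, -0.1], 6],
  [[0, 0, 0], [10.3, 0, -0.1], 3],
])

```text
clock: 25.9
tool_pos: [0.5326, 0.2822, 0.0758]
orientation: [52.0, 89.8, -129.0]
force: [0.1, 0.6, 0.1]
opening: 0.0564
```

Emit:
servo_tool([
  [[0, 0, 0], [0, 0, 0], 0.5],
  [[0, 0, 0], [0, 0, 0], 0.5],
  [[0, 0, 0], [0, 0, 0], 0.5],
  [[0, 0, 0], [0, 0, 0], 0.5],
  [[0, 0, 0], [0, 0, 0], 0.5],
])

```text
clock: 26.4
tool_pos: [0.5327, 0.2824, 0.0763]
orientation: [53.9, 89.9, -127.1]
force: [-0.8, -0.3, 0.7]
opening: 0.0172
```

Emit:
servo_tool([
  [[0, 0, 0], [0, 0, 0], 0.5],
  [[0, 0, 0], [0, 0, 0], 0.5],
  [[0, 0, 0], [0, 0, 0], 0.5],
  [[0, 0, 0], [0, 0, 0], 0.5],
])

```text
clock: 26.8
tool_pos: [0.5326, 0.2825, 0.0763]
orientation: [52.8, 89.8, -128.2]
force: [-1.5, 0.4, 1.5]
opening: 0.0115
```

```bash
python3 -c "
from h import *
st(); go([.532,.2837,.0745],-1)"
```

```text
{'clock': 26.8, 'tool_pos': [0.5326, 0.2825, 0.0763], 'orientation': [52.7693, 89.8425, -128.2051], 'force': [-1.4801, 0.3864, 1.4661], 'opening': 0.0115, 'joint_pos': [46.4983, 21.6736, -19.2392, 0.0192, -49.2441, -47.4853]}
turn [0.03, 0.1, -0.13] shift [0.18, -0.12, 0.06] jaw now 179.0 to 179.0
```

Emit:
servo_tool([
  [[0, 0, 0], [-1, 0, 0], 0.5],
  [[0, 0, 0], [-4, 0, 0], 0.5],
  [[0, 0, 0], [-8, 0, 0], 0.5],
  [[0, 0, 0], [-12, 0, 0], 0.5],
  [[0, 0, 0], [-13, 0, 0], 0.5],
])

```text
clock: 27.3
tool_pos: [0.5347, 0.2839, 0.2119]
orientation: [-152.6, 89.7, 26.4]
force: [1.4, 0.0, -2.2]
opening: 0.0113
```

```bash
python3 -c "
from h import *
st(); go([.548,-.262,.205],-13.3)"
```

```text
{'clock': 27.3, 'tool_pos': [0.5347, 0.2839, 0.2119], 'orientation': [-152.6369, 89.7187, 26.4227], 'force': [1.4036, 0.0154, -2.1767], 'opening': 0.0113, 'joint_pos': [46.4998, 14.4411, -9.9914, 0.1063, -65.3033, -47.4844]}
turn [12.36, -0.23, 0.16] shift [0.58, 54.56, -2.22] jaw now 179.1 to 166.7
```

Emit:
servo_tool([
  [[0, -0.2, 0], [0, 3.5, -0.1], 0.5],
  [[0, -0.2, 0], [0, 7.8, -0.3], 0.5],
  [[0, -0.2, 0], [0, 12.2, -0.5], 0.5],
  [[0, -0.2, 0], [0.2, 16.6, -0.7], 0.5],
  [[0, -0.2, 0], [0.2, 21, -0.9], 0.5],
])

```text
clock: 27.8
tool_pos: [0.5394, 0.072, 0.2091]
orientation: [-85.2, 89.9, 93.8]
force: [1.1, 1.0, -2.2]
opening: 0.0115
```

Emit:
servo_tool([
  [[0, 0, 0], [0, 4.4, -0.2], 0.5],
  [[0, 0, 0], [0, 8.8, -0.4], 0.5],
  [[0, 0, 0], [0, 13.2, -0.5], 0.5],
  [[0, 0, 0], [0.2, 17.6, -0.7], 0.5],
  [[0, 0, 0], [0.2, 22, -0.9], 0.5],
])

```text
clock: 28.3
tool_pos: [0.5439, -0.1498, 0.2062]
orientation: [-66.2, 89.8, 112.8]
force: [1.5, 0.3, -3.0]
opening: 0.0116
```

```bash
python3 -c "
from h import *
st(); go([.548,-.262,.205],-13.3)"
```

```text
{'clock': 28.3, 'tool_pos': [0.5439, -0.1498, 0.2062], 'orientation': [-66.2361, 89.8416, 112.832], 'force': [1.5226, 0.2774, -2.9605], 'opening': 0.0116, 'joint_pos': [4.3751, 11.0577, -15.1101, -0.1674, -63.8824, -5.2334]}
turn [12.37, 0.08, 0.14] shift [0.09, 11.22, -0.59] jaw now 179.1 to 166.7
```

Emit:
servo_tool([
  [[3, 0, 0], [0, 4, -0.2], 0.5],
  [[7, 0, 0], [0, 8, -0.4], 0.5],
  [[11, 0.1, 0.1], [0, 11, -0.6], 0.5],
  [[12.4, 0.1, 0.1], [0, 11.2, -0.6], 0.5],
  [[12.4, 0.1, 0.1], [0, 11.2, -0.6], 0.5],
])

```text
clock: 28.8
tool_pos: [0.5473, -0.2625, 0.2051]
orientation: [-33.0, 89.9, 133.6]
force: [0.6, -0.2, -3.1]
opening: 0.0113
```

Emit:
servo_tool([
  [[0, 0, 0], [0, 0, 0], 0.5],
  [[0, 0, 0], [0, 0, 0], 0.5],
])

```text
clock: 29.0
tool_pos: [0.5471, -0.2616, 0.205]
orientation: [-32.6, 89.9, 134.0]
force: [0.6, -0.2, -3.1]
opening: 0.0116
```

```bash
python3 -c "
from h import *
st(); go([.548,-.262,.098],-13.3)"
```

```text
{'clock': 29.0, 'tool_pos': [0.5471, -0.2616, 0.205], 'orientation': [-32.5991, 89.8736, 134.0276], 'force': [0.6339, -0.2177, -3.1259], 'opening': 0.0116, 'joint_pos': [-7.1729, 15.0609, -10.0026, -0.0874, -65.035, -6.1635]}
turn [-0.07, 0.11, 0.07] shift [10.7, 0.03, -0.12] jaw now 166.6 to 166.7
```

Sockets begin with TCP at about 0.088, so I stop at 0.098 and then check before entering.

Emit:
servo_tool([
  [[0, 0.1, 0.1], [4, 0, -0.1], 0.5],
  [[0, 0.1, 0.1], [8, 0, -0.1], 0.5],
  [[0, 0.1, 0.1], [10.2, 0, -0.1], 0.5],
  [[0, 0.1, 0.1], [10.6, 0, -0.1], 0.5],
  [[0, 0.1, 0.1], [10.6, 0, -0.1], 0.5],
])

```text
clock: 29.5
tool_pos: [0.5482, -0.2612, 0.0991]
orientation: [49.4, 89.9, -143.9]
force: [-0.1, 0.0, -2.4]
opening: 0.0118
```

```bash
python3 -c "
from h import *
st(); go([.548,-.262,.076],-13.3)"
```

```text
{'clock': 29.5, 'tool_pos': [0.5482, -0.2612, 0.0991], 'orientation': [49.4337, 89.9284, -143.851], 'force': [-0.1186, 0.0309, -2.4319], 'opening': 0.0118, 'joint_pos': [-7.0294, 20.5087, -17.4666, 0.0621, -52.0769, -6.2936]}
turn [0.02, 0.05, -0.05] shift [2.31, 0.08, -0.01] jaw now 166.7 to 166.7
```

Emit:
servo_tool([
  [[0, 0, 0], [0.5, 0.1, 0], 0.5],
  [[0, 0, 0], [1, 0.1, 0], 0.5],
  [[0, 0, 0], [1.5, 0.1, 0], 0.5],
  [[0, 0, 0], [1.9, 0.1, 0], 0.5],
  [[0, 0, 0], [2.3, 0.1, 0], 0.5],
])

```text
clock: 30.0
tool_pos: [0.548, -0.2622, 0.0761]
orientation: [61.3, 89.9, -132.0]
force: [-4.2, 6.2, 27.4]
opening: 0.0116
```

Emit:
servo_tool([
  [[0, 0, 0], [0, 0, 0], 0.5],
])

```text
clock: 30.1
tool_pos: [0.548, -0.2622, 0.0763]
orientation: [66.4, 89.9, -126.9]
force: [-1.7, 1.4, 1.6]
opening: 0.0116
```

Emit:
servo_tool([
  [[0, 0, 0], [0, 0, 0], 5],
  [[0, 0, 0], [0, 0, 0], 5],
  [[0, 0, 0], [0, 0, 0], 5],
  [[0, 0, 0], [0, 0, 0], 5],
  [[0, 0, 0], [0, 0, 0], 5],
])

```text
clock: 30.6
tool_pos: [0.548, -0.2623, 0.0763]
orientation: [73.1, 89.9, -120.2]
force: [-1.2, 0.1, 0.2]
opening: 0.0459
```

Emit:
servo_tool([
  [[0, 0, 0], [-3, 0, 0], 5],
  [[0, 0, 0], [-6, 0, 0], 5],
  [[0, 0, 0], [-9, 0, 0], 6],
  [[0, 0, 0], [-12, 0, 0], 6],
  [[0, 0, 0], [-12.4, 0, 0], 6],
])

```text
clock: 31.1
tool_pos: [0.5501, -0.2629, 0.2048]
orientation: [164.9, 89.6, -28.4]
force: [-0.4, -0.0, -0.0]
opening: 0.0593
```

Emit:
servo_tool([
  [[0, 0, 0], [0, 0, 0], 6],
  [[0, 0, 0], [0, 0, 0], 6],
])

```text
clock: 31.3
tool_pos: [0.5501, -0.2629, 0.2047]
orientation: [166.7, 89.6, -26.5]
force: [-0.7, -0.6, -0.7]
opening: 0.0603
```

```bash
python3 -c "
from h import *
st();go([.458,.025,.19],76.5)
w=snap('wrist');c=snap('scene')
cv2.imwrite('pics/d2.png',np.hstack([w['bgr'][:,100:540],cv2.resize(c['bgr'][120:320,180:380],(350,400))]))
s=w;h=cv2.cvtColor(s['bgr'],cv2.COLOR_BGR2HSV)
r=cv2.inRange(h,(0,150,40),(6,255,255))|cv2.inRange(h,(174,150,40),(180,255,255))
for q in cv2.findContours(r,0,1)[0]:
  if cv2.contourArea(q)>150:
    P=np.array([ray(s,p[0],.1)[:2] for p in q],np.float32)*1000; print(cv2.minAreaRect(P),cv2.boundingRect(q))"
```

```text
{'clock': 31.3, 'tool_pos': [0.5501, -0.2629, 0.2047], 'orientation': [166.7079, 89.5997, -26.5345], 'force': [-0.7009, -0.5895, -0.6721], 'opening': 0.0603, 'joint_pos': [-7.1204, 15.0592, -10.1441, 0.1475, -64.4191, -6.1852]}
turn [-89.74, -0.23, -0.38] shift [1.33, -25.92, 15.57] jaw now 166.8 to 256.5
((546.8797607421875, -262.9897766113281), (108.3736572265625, 10.996377944946289), 77.09752655029297) (308, 124, 16, 138)
```

View pics/d2.png

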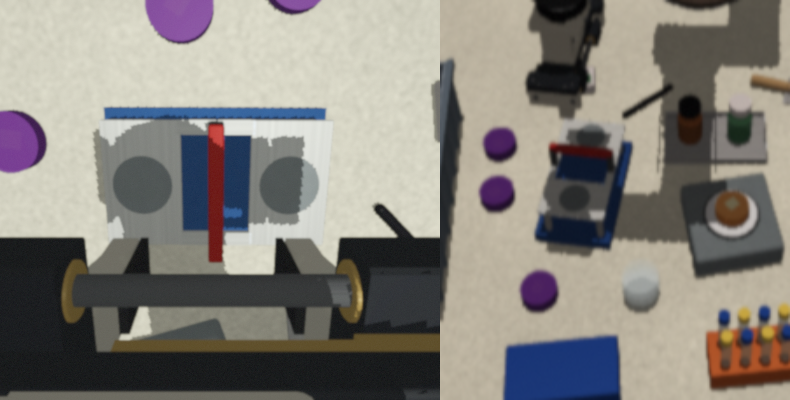

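The frame is home: handle at (0.547,-0.263), heading 77°, against (0.548,-0.263) at the start. The dish sits on the plate and both jars are in the tray. Now the jars go back, white first.

Emit:
servo_tool([
  [[-8, 0, 0], [0.3, -4.2, 2.5], 6],
  [[-16, 0, 0], [0.6, -8.4, 5], 6],
  [[-24, 0, 0], [0.9, -12.6, 7.6], 6],
  [[-32, 0, 0], [1.2, -16.8, 10.1], 6],
  [[-40, 0, 0], [1.3, -21, 12.6], 6],
])

```text
clock: 31.9
tool_pos: [0.4736, -0.0283, 0.1886]
orientation: [99.5, 89.8, -53.4]
force: [1.5, -0.0, 0.0]
opening: 0.06
```

```bash
python3 -c "
from h import *
st();go([.458,.025,.19],76.5)"
```

```text
{'clock': 31.9, 'tool_pos': [0.4736, -0.0283, 0.1886], 'orientation': [99.5111, 89.7688, -53.4369], 'force': [1.5167, -0.0324, 0.0451], 'opening': 0.06, 'joint_pos': [20.6242, 3.0531, -27.2111, 0.2575, -59.6726, 6.2979]}
turn [-49.45, 0.06, -0.23] shift [-0.16, -5.45, -1.03] jaw now -152.9 to -103.5
```

Emit:
servo_tool([
  [[-8.4, 0, 0], [-0.2, -3, -0.6], 6],
  [[-16.8, 0, 0], [-0.2, -5.4, -1], 6],
  [[-25.2, 0, 0], [-0.2, -5.4, -1], 6],
  [[-33.6, 0, 0], [-0.2, -5.4, -1], 6],
  [[-42, 0, -0.2], [-0.2, -5.4, -1], 6],
])

```text
clock: 32.4
tool_pos: [0.4573, 0.0247, 0.1896]
orientation: [-25.4, 89.9, -135.9]
force: [0.5, -0.1, 0.0]
opening: 0.0598
```

Emit:
servo_tool([
  [[-7.4, 0, 0], [0, 0, 0], 6],
  [[-7.4, 0, 0], [0, 0, 0], 6],
  [[-7.4, 0, 0], [0, 0, 0], 6],
])

```text
clock: 32.7
tool_pos: [0.457, 0.0245, 0.189]
orientation: [-39.0, 89.8, -142.4]
force: [0.3, 1.0, 0.6]
opening: 0.06
```

```bash
python3 -c "
from h import *
st();go([.458,.025,.036],76.5);s=snap('wrist','w6.png');print(proj(s,(.458,.025,.078)),proj(s,(.446,-.066,.078)))
h=cv2.cvtColor(s['bgr'],cv2.COLOR_BGR2HSV);m=cv2.inRange(h,(40,60,20),(85,255,255))
for q in cv2.findContours(m,0,1)[0]:
  if cv2.contourArea(q)>200: print(cv2.boundingRect(q))"
```

```text
{'clock': 32.7, 'tool_pos': [0.457, 0.0245, 0.189], 'orientation': [-39.0463, 89.8015, -142.4208], 'force': [0.3449, 0.9729, 0.5577], 'opening': 0.06, 'joint_pos': [27.878, 1.5269, -28.6848, 0.0386, -59.9839, 48.7281]}
turn [0.13, 0.15, 0.12] shift [15.3, 0.12, -0.11] jaw now -103.4 to -103.5
[310.19083085 192.71266091] [428.13949107 180.97388841]
(287, 156, 50, 28)
(0, 17, 141, 246)
```

View pics/w6.png

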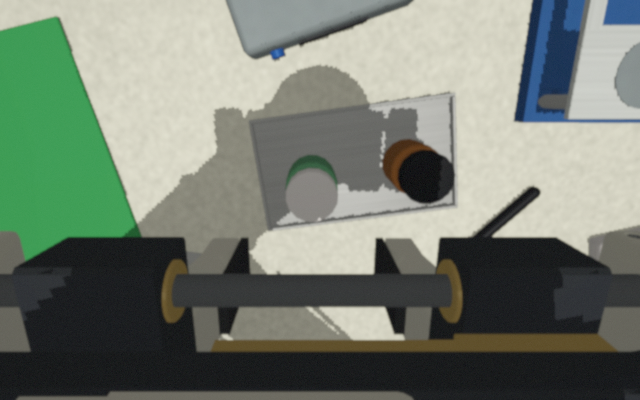

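White cap is at (312,195) against a predicted (310,193), and black cap at (427,177) against (428,181). Both stand where I left them.

Emit:
servo_tool([
  [[0, 0.1, 0.1], [4, 0.1, -0.1], 6.4],
  [[0, 0.1, 0.1], [8, 0.1, -0.1], 6.4],
  [[0, 0.1, 0.1], [12, 0.1, -0.1], 6.4],
  [[0, 0.1, 0.1], [14.8, 0.1, -0.1], 6.4],
  [[0, 0.1, 0.1], [15.2, 0.1, -0.1], 6.4],
])

```text
clock: 33.25
tool_pos: [0.4556, 0.0238, 0.0342]
orientation: [-48.0, 89.6, -151.6]
force: [0.2, 0.1, 0.2]
opening: 0.0637
```

Emit:
servo_tool([
  [[0, 0, 0], [0, 0, 0], 3],
  [[0, 0, 0], [0, 0, 0], 3],
  [[0, 0, 0], [0, 0, 0], 3],
  [[0, 0, 0], [0, 0, 0], 3],
  [[0, 0, 0], [0, 0, 0], 3],
])

```text
clock: 33.75
tool_pos: [0.4567, 0.0243, 0.0355]
orientation: [-44.1, 89.8, -147.6]
force: [-0.5, 1.7, 7.4]
opening: 0.0448
```

Emit:
servo_tool([
  [[0, 0, 0], [0, 0, 0], 3],
  [[0, 0, 0], [0, 0, 0], 3],
])

```text
clock: 33.95
tool_pos: [0.4567, 0.0244, 0.0358]
orientation: [-45.3, 89.8, -148.8]
force: [0.1, -0.4, -2.6]
opening: 0.0447
```

Emit:
servo_tool([
  [[0, 0, 0], [-2, 0, 0], 3],
  [[0, 0, 0], [-6, 0, 0], 3],
  [[0, 0, 0], [-10, 0, 0], 3],
  [[0, 0, 0], [-14, 0, 0], 3],
  [[0, 0, 0], [-18, 0, 0], 3],
])

```text
clock: 34.45
tool_pos: [0.4565, 0.0245, 0.2173]
orientation: [-50.9, 89.8, -154.4]
force: [1.2, 0.5, -2.2]
opening: 0.0445
```

```bash
python3 -c "
from h import *
st();go([.485,-.2505,.215],76.5)"
```

```text
{'clock': 34.45, 'tool_pos': [0.4565, 0.0245, 0.2173], 'orientation': [-50.8677, 89.7767, -154.4166], 'force': [1.2453, 0.5276, -2.2182], 'opening': 0.0445, 'joint_pos': [27.8678, 0.0618, -26.1869, -0.0099, -63.9744, 48.5876]}
turn [-0.05, 0.14, 0.17] shift [0.27, 9.22, 26.06] jaw now -103.5 to -103.5
```

Emit:
servo_tool([
  [[0, 0, 0], [0.2, 1.2, 3.5], 3],
  [[0, 0, 0], [0.2, 2.7, 7.7], 3],
  [[0, 0, 0], [0.2, 4.2, 12], 3],
  [[0, 0, 0], [0.2, 5.7, 16.2], 3],
  [[0, 0, 0], [0.2, 7.2, 20.5], 3],
])

```text
clock: 34.95
tool_pos: [0.4779, -0.1933, 0.2154]
orientation: [-57.0, 89.8, -160.6]
force: [1.0, 1.1, -2.6]
opening: 0.0445
```

Emit:
servo_tool([
  [[0, 0, 0], [0, 1.5, 4], 3],
  [[0, 0, 0], [0, 2, 5.5], 3],
  [[0, 0, 0], [0, 2, 5.5], 3],
  [[0, 0, 0], [0, 2, 5.5], 3],
])

```text
clock: 35.35
tool_pos: [0.4838, -0.2515, 0.2148]
orientation: [-68.7, 89.7, -172.3]
force: [-0.2, 0.1, -1.9]
opening: 0.045
```

```bash
python3 -c "
from h import *
st();go([.484,-.2505,.098],76.5)"
```

```text
{'clock': 35.35, 'tool_pos': [0.4838, -0.2515, 0.2148], 'orientation': [-68.6781, 89.7066, -172.3052], 'force': [-0.2139, 0.059, -1.8842], 'opening': 0.045, 'joint_pos': [-6.8212, 8.9853, -16.6306, 0.0814, -64.6681, 83.1591]}
turn [-0.13, 0.11, 0.27] shift [11.68, 0.05, -0.13] jaw now -103.6 to -103.5
```

Emit:
servo_tool([
  [[0, 0.1, 0.2], [4, 0, -0.1], 3],
  [[0, 0.1, 0.2], [8, 0, -0.1], 3],
  [[0, 0.1, 0.2], [11, 0, -0.1], 3],
  [[0, 0.1, 0.2], [11.6, 0, -0.1], 3],
  [[0, 0.1, 0.2], [11.6, 0, -0.1], 3],
])

```text
clock: 35.85
tool_pos: [0.4832, -0.2498, 0.0986]
orientation: [-80.6, 89.8, 175.8]
force: [1.3, 0.2, -2.3]
opening: 0.0448
```

```bash
python3 -c "
from h import *
st();go([.484,-.2505,.093],76.5)"
```

```text
{'clock': 35.85, 'tool_pos': [0.4832, -0.2498, 0.0986], 'orientation': [-80.6265, 89.8245, 175.8281], 'force': [1.2601, 0.1703, -2.2871], 'opening': 0.0448, 'joint_pos': [-6.6905, 15.307, -25.4168, 0.0102, -49.4515, 83.1386]}
turn [-0.05, 0.03, 0.17] shift [0.56, 0.09, 0.04] jaw now -103.5 to -103.5
```

Emit:
servo_tool([
  [[0, 0, 0], [0.2, 0, 0], 3],
  [[0, 0, 0], [0.4, 0.1, 0], 3],
  [[0, 0, 0], [0.5, 0.1, 0], 3],
  [[0, 0, 0], [0.5, 0.1, 0], 3],
])

```text
clock: 36.25
tool_pos: [0.4845, -0.2501, 0.0942]
orientation: [-79.3, 89.9, 177.2]
force: [0.2, 0.5, -2.5]
opening: 0.0446
```

Emit:
servo_tool([
  [[0, 0, 0], [0, 0, 0], 3],
  [[0, 0, 0], [0, 0, 0], 7],
  [[0, 0, 0], [0, 0, 0], 7],
  [[0, 0, 0], [0, 0, 0], 7],
  [[0, 0, 0], [0, 0, 0], 7],
])

```text
clock: 36.75
tool_pos: [0.4846, -0.2502, 0.0943]
orientation: [-75.2, 89.9, -178.7]
force: [0.8, 0.4, -0.1]
opening: 0.0681
```

Emit:
servo_tool([
  [[0, 0, 0], [-3, 0, 0], 7],
  [[0, 0, 0], [-6, 0, 0], 7],
  [[0, 0, 0], [-9, 0, 0], 7],
  [[0, 0, 0], [-12, 0, 0], 6.4],
  [[0, 0, 0], [-12, 0, 0], 6.4],
])

```text
clock: 37.25
tool_pos: [0.4871, -0.251, 0.219]
orientation: [81.1, 89.7, -22.4]
force: [0.5, -0.0, 0.1]
opening: 0.0646
```

```bash
python3 -c "
from h import *
st();go([.445,-.067,.20],76.5)
s=snap('wrist');h=cv2.cvtColor(s['bgr'],cv2.COLOR_BGR2HSV);print(proj(s,(.484,-.2505,.135)))
m=cv2.inRange(h,(40,60,20),(85,255,255))
for q in cv2.findContours(m,0,1)[0]:
  if cv2.contourArea(q)>200: print(cv2.boundingRect(q))"
```

```text
{'clock': 37.25, 'tool_pos': [0.4871, -0.251, 0.219], 'orientation': [81.0631, 89.6534, -22.4454], 'force': [0.4739, -0.0458, 0.0919], 'opening': 0.0646, 'joint_pos': [-6.7056, 8.6963, -16.4183, 0.1041, -64.5518, 83.1527]}
turn [-0.01, 0.05, -0.34] shift [1.83, -8.4, -16.91] jaw now -103.5 to -103.5
[311.6809451  208.96311705]
(345, 306, 39, 24)
(284, 164, 55, 32)
```

White jar is back: its body is centred at px 311.5, predicted 311.7. Now the black one.

Emit:
servo_tool([
  [[0, 0, 0], [0.5, -2.1, -4.2], 6.4],
  [[0, 0, 0], [1, -4.2, -8.4], 6.4],
  [[0, 0, 0], [1.8, -6.4, -12.8], 6.4],
  [[0, 0, -0.3], [1.8, -8.4, -16.9], 6.4],
  [[0, 0, -0.3], [1.8, -8.4, -16.9], 6.4],
])

```text
clock: 37.8
tool_pos: [0.4426, -0.0628, 0.1976]
orientation: [-94.2, 89.8, 162.6]
force: [1.2, -0.1, 0.1]
opening: 0.0638
```

Emit:
servo_tool([
  [[0, 0, 0], [0, 0, 0], 6.4],
])

```text
clock: 37.9
tool_pos: [0.4423, -0.0618, 0.1972]
orientation: [-90.1, 89.8, 166.8]
force: [0.9, -0.6, 0.4]
opening: 0.064
```

```bash
python3 -c "
from h import *
st();go([.446,-.0665,.035],76.5)
s=snap('wrist');h=cv2.cvtColor(s['bgr'],cv2.COLOR_BGR2HSV);print(proj(s,(.446,-.0665,.078)))
m=(h[...,2]<45).astype(np.uint8)[:232]
for q in cv2.findContours(m,0,1)[0]:
  if cv2.contourArea(q)>500: print(cv2.boundingRect(q))"
```

```text
{'clock': 37.9, 'tool_pos': [0.4423, -0.0618, 0.1972], 'orientation': [-90.1028, 89.7832, 166.8172], 'force': [0.8884, -0.6329, 0.416], 'opening': 0.064, 'joint_pos': [17.382, -0.0349, -29.0439, -0.1259, -61.1778, 59.5988]}
turn [0.42, 0.0, 0.22] shift [16.22, 0.53, 0.38] jaw now -103.1 to -103.5
[316.1809149  185.15457981]
(291, 156, 50, 50)
```

Emit:
servo_tool([
  [[0, 0, 0.2], [4, 0.6, 0.4], 6.4],
  [[0, 0, 0.2], [8, 0.6, 0.4], 6.4],
  [[0, 0, 0.2], [12, 0.6, 0.4], 6.4],
  [[0, 0, 0.2], [15.6, 0.6, 0.4], 6.4],
  [[0, 0, 0.2], [16.2, 0.6, 0.4], 6.4],
])

```text
clock: 38.45
tool_pos: [0.4433, -0.0692, 0.0313]
orientation: [-66.3, 89.5, -169.7]
force: [0.0, -0.4, -0.2]
opening: 0.064
```

Emit:
servo_tool([
  [[0, 0, 0], [0, 0, 0], 3],
  [[0, 0, 0], [0, 0, 0], 3],
  [[0, 0, 0], [0, 0, 0], 3],
  [[0, 0, 0], [0, 0, 0], 3],
  [[0, 0, 0], [0, 0, 0], 3],
])

```text
clock: 38.95
tool_pos: [0.4446, -0.069, 0.0326]
orientation: [-65.5, 89.7, -168.8]
force: [1.6, 0.6, 6.4]
opening: 0.0451
```

Emit:
servo_tool([
  [[0, 0, 0], [0, 0, 0], 3],
  [[0, 0, 0], [0, 0, 0], 3],
])

```text
clock: 39.15
tool_pos: [0.4444, -0.0689, 0.0328]
orientation: [-67.4, 89.7, -170.7]
force: [-0.9, 0.1, -1.5]
opening: 0.0451
```

Emit:
servo_tool([
  [[0, 0, 0], [-2, 0, 0], 3],
  [[0, 0, 0], [-6, 0, 0], 3],
  [[0, 0, 0], [-10, 0, 0], 3],
  [[0, 0, 0], [-14, 0, 0], 3],
  [[0, 0, 0], [-18, 0, 0], 3],
])

```text
clock: 39.65
tool_pos: [0.4445, -0.0688, 0.2142]
orientation: [-70.9, 89.7, -174.2]
force: [1.3, 0.9, -2.8]
opening: 0.0449
```

```bash
python3 -c "
from h import *
st();go([.6065,-.283,.215],76.5)"
```

```text
{'clock': 39.65, 'tool_pos': [0.4445, -0.0688, 0.2142], 'orientation': [-70.8967, 89.667, -174.1993], 'force': [1.28, 0.9167, -2.8119], 'opening': 0.0449, 'joint_pos': [16.3921, -0.4877, -27.1329, -0.0683, -63.6822, 60.3358]}
turn [0.2, 0.11, 0.31] shift [-0.16, 20.7, 17.12] jaw now -103.3 to -103.5
```

Emit:
servo_tool([
  [[0, 0, 0.3], [0, 2.8, 2.3], 3],
  [[0, 0, 0.3], [0, 6.2, 5.1], 3],
  [[0, 0, 0.3], [0, 9.6, 7.9], 3],
  [[0, 0, 0.3], [0, 13, 10.8], 3],
  [[0, 0, 0.3], [0, 16.5, 13.7], 3],
])

```text
clock: 40.15
tool_pos: [0.5738, -0.2414, 0.2129]
orientation: [-44.6, 89.9, -147.9]
force: [0.9, 1.1, -1.5]
opening: 0.045
```

```bash
python3 -c "
from h import *
st();go([.605,-.283,.215],76.5)"
```

```text
{'clock': 40.15, 'tool_pos': [0.5738, -0.2414, 0.2129], 'orientation': [-44.6096, 89.8723, -147.9066], 'force': [0.9064, 1.0932, -1.5376], 'opening': 0.045, 'joint_pos': [-4.8187, 16.2037, -7.4257, 0.0837, -66.4728, 81.4882]}
turn [0.2, 0.09, 0.09] shift [-0.21, 3.99, 3.34] jaw now -103.3 to -103.5
```

Emit:
servo_tool([
  [[0, 0, 0], [0, 2.5, 2.1], 3],
  [[0, 0, 0], [0, 4, 3.3], 3],
  [[0, 0, 0], [0, 4, 3.3], 3],
  [[0, 0, 0], [0, 4, 3.3], 3],
])

```text
clock: 40.55
tool_pos: [0.6044, -0.2826, 0.2115]
orientation: [-72.7, 89.8, -176.1]
force: [-0.2, 0.6, -2.5]
opening: 0.0452
```

```bash
python3 -c "
from h import *
st();go([.605,-.283,.095],76.5)"
```

```text
{'clock': 40.55, 'tool_pos': [0.6044, -0.2826, 0.2115], 'orientation': [-72.7228, 89.7593, -176.073], 'force': [-0.2038, 0.5504, -2.5442], 'opening': 0.0452, 'joint_pos': [-8.3233, 20.4677, -1.4453, 0.055, -68.3223, 84.9527]}
turn [0.15, 0.07, 0.23] shift [11.65, 0.11, 0.01] jaw now -103.4 to -103.5
```

Emit:
servo_tool([
  [[0, 0.1, 0.2], [4, 0.1, 0], 3],
  [[0, 0.1, 0.2], [8, 0.1, 0], 3],
  [[0, 0.1, 0.2], [10.8, 0.1, 0], 3],
  [[0, 0.1, 0.2], [11.5, 0.1, 0], 3],
  [[0, 0.1, 0.2], [11.5, 0.1, 0], 3],
])

```text
clock: 41.05
tool_pos: [0.6043, -0.2821, 0.0962]
orientation: [-96.4, 89.9, 160.3]
force: [1.3, 0.1, -1.2]
opening: 0.0448
```

```bash
python3 -c "
from h import *
st();go([.605,-.283,.0905],76.5)"
```

```text
{'clock': 41.05, 'tool_pos': [0.6043, -0.2821, 0.0962], 'orientation': [-96.3912, 89.8669, 160.3134], 'force': [1.3087, 0.0707, -1.2178], 'opening': 0.0448, 'joint_pos': [-8.3263, 25.6621, -9.4641, -0.032, -55.0044, 85.0493]}
turn [0.2, -0.01, 0.13] shift [0.57, 0.09, 0.07] jaw now -103.3 to -103.5
```

Emit:
servo_tool([
  [[0, 0, 0], [0.2, 0, 0], 3],
  [[0, 0, 0], [0.4, 0.1, 0.1], 3],
  [[0, 0, 0], [0.6, 0.1, 0.1], 3],
  [[0, 0, 0], [0.6, 0.1, 0.1], 3],
])

```text
clock: 41.45
tool_pos: [0.6052, -0.2834, 0.0907]
orientation: [-104.1, 89.9, 152.6]
force: [-0.3, -0.8, -1.4]
opening: 0.045
```

Emit:
servo_tool([
  [[0, 0, 0], [0, 0, 0], 3],
  [[0, 0, 0], [0, 0, 0], 7],
  [[0, 0, 0], [0, 0, 0], 7],
  [[0, 0, 0], [0, 0, 0], 7],
  [[0, 0, 0], [0, 0, 0], 7],
])

```text
clock: 41.95
tool_pos: [0.6053, -0.2835, 0.0909]
orientation: [-105.5, 89.9, 151.2]
force: [-0.4, 0.3, 0.5]
opening: 0.0686
```

Emit:
servo_tool([
  [[0, 0, 0], [-3, 0, 0], 7],
  [[0, 0, 0], [-7, 0, 0], 7],
  [[0, 0, 0], [-11, 0, 0], 7],
  [[0, 0, 0], [-13, 0, 0], 7],
  [[0, 0, 0], [-13, 0, 0], 7],
])

```text
clock: 42.45
tool_pos: [0.6073, -0.2842, 0.2254]
orientation: [88.6, 89.7, -14.7]
force: [-0.7, 0.2, -0.3]
opening: 0.0702
```

Emit:
servo_tool([
  [[0, 0, 0], [0, -4, -3], 7],
  [[0, 0, 0], [0, -8, -6], 7],
  [[0, 0, 0], [0, -12, -9], 7],
  [[0, 0, 0], [0, -16, -12], 7],
  [[0, 0, 0], [0, -20, -15], 7],
])

```text
clock: 42.95
tool_pos: [0.4453, -0.0913, 0.2234]
orientation: [86.1, 89.7, -17.2]
force: [0.6, 2.6, 1.2]
opening: 0.0698
```

Emit:
servo_tool([
  [[0, 0, 0], [0, 0, -5], 7],
  [[0, 0, 0], [0, 0, -10], 7],
  [[0, 0, 0], [0, 0, -15], 7],
  [[0, 0, 0], [0, 0, -20], 7],
  [[0, 0, 0], [0, 0, -25], 7],
])

```text
clock: 43.45
tool_pos: [0.5024, 0.1534, 0.2229]
orientation: [85.2, 89.7, -18.1]
force: [1.1, -0.4, -0.2]
opening: 0.07
```

```bash
cat > e.py <<'E'
from h import *
st()
t=snap('top');c=snap('scene')
z=lambda im,b:cv2.resize(im[b[1]:b[3],b[0]:b[2]],(400,400),interpolation=2)
cv2.imwrite('pics/e.png',np.hstack([z(t['bgr'],(350,160,450,280)),z(c['bgr'],(200,150,400,300))]))
b=cv2.GaussianBlur(t['bgr'],(3,3),0);h2=cv2.cvtColor(b,cv2.COLOR_BGR2HSV)
def comp(mask,box,zz,n):
    x0,y0,x1,y1=box; q=np.zeros_like(mask); q[y0:y1,x0:x1]=mask[y0:y1,x0:x1]
    cc=cv2.findContours(cv2.morphologyEx(q,cv2.MORPH_CLOSE,np.ones((3,3))),0,1)[0]
    if not cc: return print(n,'none')
    k=max(cc,key=cv2.contourArea); M=cv2.moments(k); p=(M['m10']/M['m00'],M['m01']/M['m00']); print(n,np.round(p,1),cv2.contourArea(k),ray(t,p,zz).round(4))
I=cv2.inRange
comp(I(h2,(0,0,0),(180,95,60)),(395,175,435,210),.135,'black cap, was 412.9 191.6')
comp(I(h2,(0,0,125),(180,40,255)),(393,231,413,256),.135,'white, was 405.1 243.4')
comp(I(h2,(5,90,50),(22,255,255)),(280,155,330,205),.064,'dish')
comp(I(h2,(0,150,60),(6,255,255)),(355,165,445,275),.1,'handle, was 404.7-406 216')
E
python3 e.py
```

```text
{'clock': 43.45, 'tool_pos': [0.5024, 0.1534, 0.2229], 'orientation': [85.197, 89.7284, -18.1032], 'force': [1.1074, -0.3505, -0.2114], 'opening': 0.07, 'joint_pos': [38.5727, 6.4115, -18.6596, 0.2509, -64.7799, 38.0205]}
black cap, was 412.9 191.6 [414.4 189.9] 167.0 [ 0.6073 -0.2791  0.135 ]
white, was 405.1 243.4 [404.1 243.2] 356.0 [ 0.4816 -0.2507  0.135 ]
dish [304.  178.5] 297.0 [ 0.65   -0.0141  0.064 ]
handle, was 404.7-406 216 [409.7 217.3] 0.5 [ 0.5454 -0.2723  0.1   ]
```

View pics/e.png

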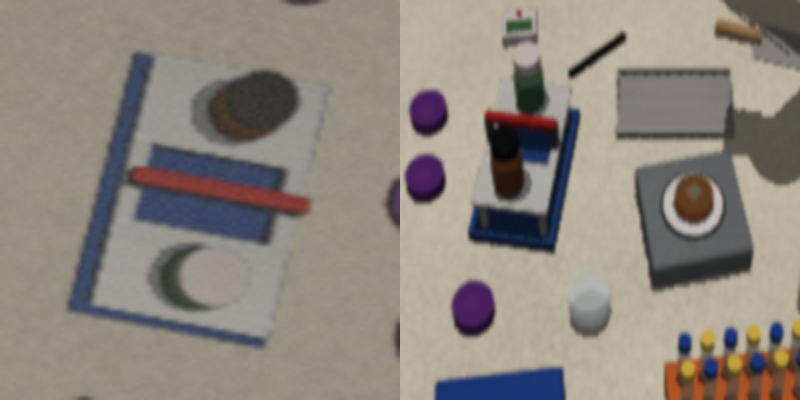

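The final view shows everything in place. The black cap is at (416,191), against (415.8,191.5) at the start, and the white cap is at (404,242.5), against (403,243.3), so both are within about 1 px (roughly 2.5 mm). The frame is seated and the dish lies on the plate. I'll hand the job in.

```bash
python3 -c "
from plant import ctrl
print(ctrl.close_job())"
```

```text
the job is handed in; nothing more can be done
None
```

I did all the steps in the required order and handed the job in at about 43.5 s of the 134 s allowed. `close_job` gives no verdict, so these are my own checks:

- **Dish:** it lies on the counter plate, seen at (0.650, -0.014 to -0.015). I measured the plate centre at about (0.652, -0.015), so it is off by about 2 mm.
- **Frame:** on re-insertion the tool stopped at z 0.0763, where I expected 0.076 for posts fully home. Afterwards the wrist camera put the handle at (0.547, -0.263), heading 77.1°. Before lifting it was at (0.548, -0.263), 76.9°.
- **Jars:** both stand upright on their decks. In the top view each cap is about 1 px (roughly 2.5 mm) from where it started. An automatic colour-mask check differed by 1–2 px (up to about 5.5 mm). All of this is within the 15 mm allowed.
- **Reagent bottle:** it was upright when I saw it with the frame lifted off. None of my later planned paths came near it, but my last picture did not include it.
- **Gripper:** clear of everything at the end.

**Checks that failed or disagreed:**
- The first tray check from above was useless because the arm hid the tray.
- The colour mask for the handle caught almost nothing in the last automatic check, so I judged the frame from the pictures instead.
- The top and wrist cameras disagreed on the black jar's start by about 5 mm. I put it back close to where I had gripped it.
- Setting the black jar in the tray briefly pressed with 47 N at the wrist, against a 120 N limit. I do not think the 40 N limit on the arm or gripper body was involved, because the load came through the jar held in the fingers.

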